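# Set out the stacked trays again

### The job

Take apart the stack of washed trays on the breakfast table and set each tray on the cork mat cut to its length, centred and in line with the mat. Stand the spice jar upright in the longest tray and the egg cup upright in the shortest, and leave the middle tray empty. Do not tip anything over, and leave the pill organizer and the ring dish where they are.

Things in the scene. Friction and masses are not known exactly. Their poses are not given: they have to be found in the camera images.
- tray_long: white melamine tray, 190 mm long (x axis), 64 wide (y), 33 high, open on top, walls 4 mm, vertical. Its foot, 3 mm high, 178 x 52 mm, nests inside the rim of a tray beneath: stacked trays stand 30 mm apart. Inner floor 182 x 56 mm, 7 mm above the origin, which is the centre of the foot's underside. About 130 g. Longest; bottom of the stack at the start. Grip it across its width.
- tray_middle: white melamine tray, 140 mm long (x axis), 64 wide (y), 33 high, open on top, walls 4 mm, vertical. Its foot, 3 mm high, 128 x 52 mm, nests inside the rim of a tray beneath: stacked trays stand 30 mm apart. Inner floor 132 x 56 mm, 7 mm above the origin, which is the centre of the foot's underside. About 100 g. Middle length; second in the stack. Grip it across its width.
- tray_short: white melamine tray, 90 mm long (x axis), 64 wide (y), 33 high, open on top, walls 4 mm, vertical. Its foot, 3 mm high, 78 x 52 mm, nests inside the rim of a tray beneath: stacked trays stand 30 mm apart. Inner floor 82 x 56 mm, 7 mm above the origin, which is the centre of the foot's underside. About 70 g. Shortest; top of the stack. Grip it across its width.
- mat_long: thin cork mat fixed flat on the table, 216 mm long (x axis) by 90 mm wide (y) and 4 mm thick, 13 mm larger all round than the long tray, which belongs on it. Origin: centre of its underside, at table height. The same either way round.
- mat_middle: thin cork mat fixed flat on the table, 166 mm long (x axis) by 90 mm wide (y) and 4 mm thick, 13 mm larger all round than the middle tray, which belongs on it. Origin: centre of its underside, at table height. The same either way round.
- mat_short: thin cork mat fixed flat on the table, 116 mm long (x axis) by 90 mm wide (y) and 4 mm thick, 13 mm larger all round than the short tray, which belongs on it. Origin: centre of its underside, at table height. The same either way round.
- spice_jar: empty round clear-glass spice jar with a black screw cap, standing on the table; 78 mm high, glass body 40 mm across up to 52 mm, cap 37 mm across from 60 to 78 mm, about 90 g. Origin: centre of its underside, z up.
- egg_cup: turned pale-wood egg cup standing on the table; 66 mm high, foot 38 mm across, thin stem, round cup 47 mm across and nearly straight-sided from 43 mm up to the open rim, about 45 g. Origin: centre of its foot's underside, z up.
- pill_organizer: bystander, to be left alone: loose weekly pill organizer, a row of seven white lids on a clear box, 150 mm long (y axis), 34 mm wide, 23 mm high. Origin: centre of its underside.
- ring_dish: bystander, to be left alone: loose round blue ceramic ring dish, 90 mm across and 22 mm high, with a ring post 42 mm high in its middle. Origin: centre of its underside.
Mind the look-alikes: they are no part of the job. Several things have the shape of the egg_cup; the one meant has the colours described above.

How it is judged:
By the outcome, as a careful person would: the job done as asked, in the order asked, and still so for the second after the job is handed in, with the robot touching nothing.
It also fails if it takes over 120 s, if anything falls off the work surface, if the arm or the gripper's body presses on something with over 40 N, if the wrist force passes 120 N, or if a joint passes its speed limit or range.

### The arm

A 7-joint arm with a two-finger parallel gripper is mounted at the origin on the work surface. World frame = base frame: x ahead of the robot, y to its left, z up, the work surface at z = 0. Lengths are in mm, angles in rad, forces in N, time in s.
With the tool pointing down it reaches from about 400 to 875 mm from the base axis. Payload 4.4 kg.
Tool frame: the origin (TCP) lies midway between the tips of the shut fingers; the grasp point (between the pads) lies behind it (ctrl.grip_point_offset is the x of the grasp point in the tool frame, in mm); x points along the fingers, z is the direction in which the jaws open and shut, and the axes are right-handed (so a half turn about x gives the same grasp; the last joint's range is limited). The gripper opens to 85 mm and grips with 20 to 120 N. Pads are 22 mm wide; open, the fingers measure 114 mm over their backs; the gripper's body (76 mm by 85 mm) begins 54 mm behind the grasp point. The pads swing forward as they close: fully open they stand 13 mm farther back than shut.
Start: joints at [-1.373, 0.628, 0.038, 1.517, -0.027, 0.996, -0.02], TCP at [169.463, 627.535, 231.313] pointing down, gripper open.
Joint ranges: [-3.06, 3.06], [-0.37, 2.12], [-1.25, 1.32], [0.18, 2.47], [-1.1, 4.24], [0.23, 1.98], [-2.94, 2.94]. Speed limits (rad/s): [2.57, 2.57, 3.14, 3.14, 3.14, 3.14, 3.14].

### API

Orientations are given as [roll, pitch, yaw] about the fixed x, y, z axes, in that order (R = Rz(yaw) Ry(pitch) Rx(roll)).
In Python, from cell import status, eyes, ctrl gives the robot as it stands. The module is installed in compiled form; this text tells all that it offers.
- The arm moves only by the tool apply_moves, never from a script. Its argument "targets" is a list of rows, each a list of 3 entries, a list of its own where there are three numbers: the shift along the tool's x, y, z in mm, then the turn about the tool's x in degrees, then the finger opening in mm, from 0 to 85.4. In form: [[[dx, dy, dz], roll, claw], ...]. A call has 1 to 10 rows; each row shifts and turns the pose as measured when the row begins, along the tool's axes as they then stand; what a row does not reach is not made up. A row lasts 1/8 s, in which the tool goes at most 62.5 mm and 10.7 degrees, less where a joint would pass 70% of its speed; a pose out of reach is approached as far as the arm can. A call is refused whole if a number of a shift passes 62.5 or a number of a turn 10.7, either way. A call with a gripper value outside its range is refused whole. The fingers move at their own pace and stop on an object; the grip force is fixed at half the most. Time passes only in rows, so rows that do not move let the fingers close. It gives the time, the measured TCP pose, the force and the opening at its end, in the units of the state.
- status.read_state(): the state, without advancing time (a new reading comes with each control period).
- eyes.get_image(name): name is "scene" or "top"; returns (picture, depth): 420x560x3 uint8, blue, green, red; 420x560 float32, mm along the optical axis (not along the pixel's ray), 0 where there is no reading.
- eyes.camera_params(name): a dict with "fx", "fy", "cx", "cy" (pixels), "dist" ([k1, k2, p1, p2, k3] as OpenCV has them; the pictures are not rectified), "R" (3x3) and "t" (3): a world point X has camera coordinates R X + t. Camera axes: x right, y down, z forward; pixel columns grow to the right and rows downward; lengths in mm; the calibration is good to about 2 mm. A picture is of the moment at which its call begins. camera_params takes no time and is no camera call.
- ctrl.finish_job(): hands the job in, once; it reports no verdict.
The state is a dict: "clock": time; "qpos": joint angles; "qd": joint speeds; "tau": joint torques, N m; "eef_pos": TCP position; "tool_rot": TCP orientation; "force": force on the tool from outside, world axes, zero at the start; "torque": the same for the moment, N m; "width": finger opening in mm.
Only numpy, scipy, OpenCV 4.12 (cv2) and the standard library are available. Lean on these libraries where they do the work, as an engineer would, in place of code of your own. Each camera call takes 0.05 s, during which the arm holds its last target.

## Working session

There is one attempt and no reset: what is moved stays moved. The work goes in short steps, Python scripts to look and compute and a tool call to move; the robot and the scene stay as the last step left them, time stands still between calls to the robot, and variables do not carry over. Pictures are saved under pics/ and viewed, and the job is handed in when it is done.

Besides the shell and the picture viewer there is one more tool, called after "Emit:" in YAML: its name, and indented under it one key for each argument. apply_moves: Moves the arm, as the interface text tells. Its arguments: {"type":"object","properties":{"targets":{"type":"array"}},"required":["targets"]}

```bash
mkdir -p pics; python3 - <<'E'
from cell import status, eyes, ctrl
import cv2,numpy as np
s=status.read_state();print(s); print(ctrl.grip_point_offset)
for n in ("scene","top"):
    p,d=eyes.get_image(n);cv2.imwrite(f"pics/{n}0.png",p);np.savez(f"{n}0.npz",p=p,d=d)
    c=eyes.camera_params(n);print(n,c)
E
```

```text
{'clock': 0.0, 'qpos': array([-1.37280005,  0.62935912,  0.03843874,  1.51839107, -0.0270416 ,
        0.99629947, -0.02002371]), 'qd': array([ 0.00186869,  0.00172931,  0.00112727,  0.00036716, -0.00033901,
        0.00021785,  0.00069435]), 'tau': array([ 5.15475858e-04, -5.63413775e+01,  1.22641649e+00, -1.93442345e+01,
        1.10007939e-02,  1.05906386e-02,  1.24755939e-06]), 'eef_pos': array([169.27799295, 626.90746893, 230.37323053]), 'tool_rot': array([ 3.13649835,  1.56885669, -1.83973117]), 'force': array([-0.52491045,  0.08952839,  0.25653579]), 'torque': array([-0.05562887, -0.01551045,  0.01219723]), 'width': 85.35264003955857}
-18.700000000000003
scene {'fx': 387.3276244924068, 'fy': 387.3276244924068, 'cx': 274.85128528197953, 'cy': 206.33377788734788, 'dist': array([-0.08142276,  0.        ,  0.        ,  0.        ,  0.        ]), 'R': array([[ 0.24321484,  0.96980536,  0.01800297],
       [ 0.56553783, -0.12670171, -0.81493168],
       [-0.7880441 ,  0.20838483, -0.57927735]]), 't': array([-144.08272662, -306.78277045, 1368.17832152])}
top {'fx': 468.88183239516275, 'fy': 468.88183239516275, 'cx': 284.3005165169476, 'cy': 207.8394006327702, 'dist': array([-0.00696836,  0.        ,  0.        ,  0.        ,  0.        ]), 'R': array([[ 0.00977054, -0.99993962,  0.00503017],
       [-0.99194852, -0.01032741, -0.12621997],
       [ 0.1262643 , -0.00375644, -0.99198952]]), 't': array([   3.70744876,  615.68118232, 1230.30643143])}
```

View pics/scene0.png

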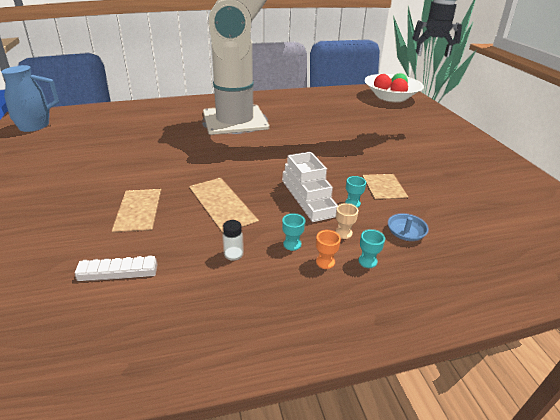

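View pics/top0.png

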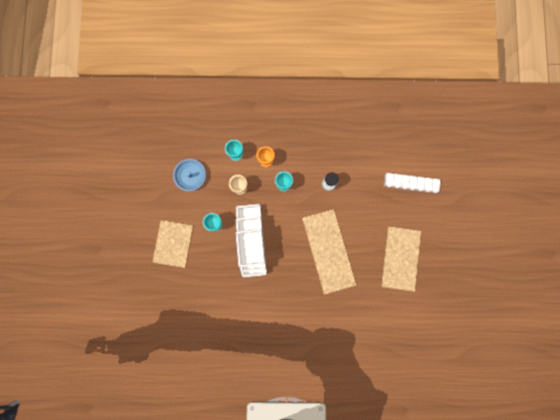

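```bash
cat > h.py <<'E'
from cell import status, eyes, ctrl
import cv2,numpy as np
def cam(n):
    c=eyes.camera_params(n);K=np.array([[c['fx'],0,c['cx']],[0,c['fy'],c['cy']],[0,0,1]]);return K,np.array(c['dist']),np.array(c['R']),np.array(c['t'])
def toplane(n,px,z):
    K,D,R,t=cam(n);px=np.asarray(px,float).reshape(-1,1,2)
    u=cv2.undistortPoints(px,K,D).reshape(-1,2);ray=np.c_[u,np.ones(len(u))]@R;C=-R.T@t
    return C+ray*((z-C[2])/ray[:,2])[:,None]
def proj(n,X):
    K,D,R,t=cam(n);return cv2.projectPoints(np.asarray(X,float).reshape(-1,1,3),cv2.Rodrigues(R)[0],t,K,D)[0].reshape(-1,2)
def cloud(n,d):
    K,D,R,t=cam(n);h,w=d.shape;g=np.stack(np.meshgrid(np.arange(w),np.arange(h)),-1).reshape(-1,1,2).astype(float)
    u=cv2.undistortPoints(g,K,D).reshape(-1,2);P=np.c_[u,np.ones(len(u))]*d.reshape(-1,1)
    return ((P-t)@R).reshape(h,w,3)
E
python3 - <<'E'
from h import *
for n,(x0,y0,x1,y1) in (("scene",(100,140,450,300)),("top",(140,130,450,300))):
    f=np.load(n+"0.npz");p=f['p'];cv2.imwrite(f"pics/{n}0c.png",cv2.resize(p[y0:y1,x0:x1],None,fx=800/(x1-x0),fy=800/(x1-x0),interpolation=cv2.INTER_CUBIC))
    hsv=cv2.cvtColor(p,cv2.COLOR_BGR2HSV)
    if n=="top":
        for q in [(173,245),(330,250),(400,260),(238,185),(331,181),(285,181),(248,250),(412,183)]:print(q,hsv[q[1],q[0]],p[q[1],q[0]])
    P=cloud(n,f['d'])
    if n=="top":
        for q in [(173,245),(330,250),(400,260),(285,320),(250,210),(250,222),(250,250)]:print(q,P[q[1],q[0]].round(1))
E
```

```text
(173, 245) [ 17  99 231] [141 191 231]
(330, 250) [ 17  98 238] [147 199 238]
(400, 260) [ 17  97 240] [149 200 240]
(238, 185) [ 17  89 243] [158 206 243]
(331, 181) [10 12 64] [61 62 64]
(285, 181) [ 89 160 229] [224 229  85]
(248, 250) [  0   0 255] [255 255 255]
(412, 183) [  0   0 255] [255 255 255]
(173, 245) [513.9 315.6   1.9]
(330, 250) [ 504.3 -116.9    6.8]
(400, 260) [ 479.  -311.    -1.4]
(285, 320) [314.1   4.9  -1.8]
(250, 210) [612.7 104.9   6.2]
(250, 222) [576.7 102.4  33.8]
(250, 250) [499.8  98.5  69.7]
```

View pics/scene0c.png

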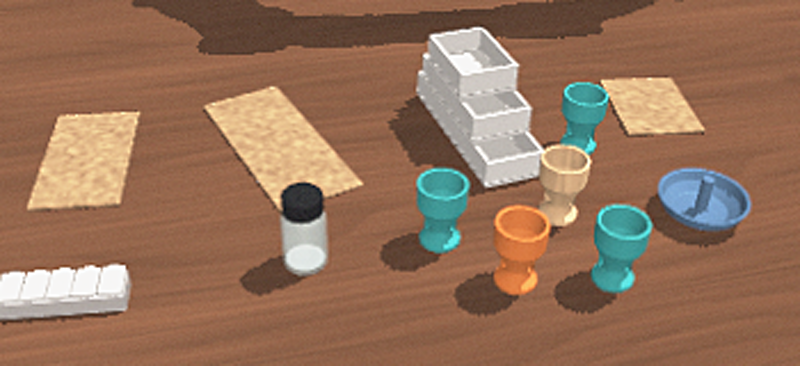

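View pics/top0c.png

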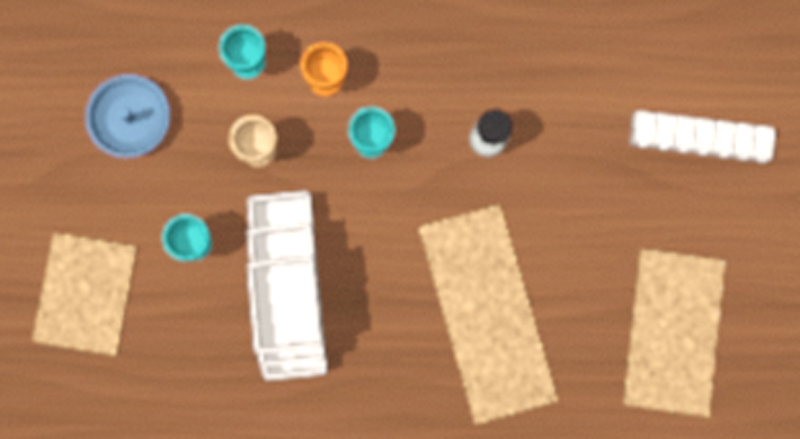

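```bash
python3 - <<'E'
from h import *
p=np.load("top0.npz")['p'];hsv=cv2.cvtColor(p,cv2.COLOR_BGR2HSV)
m=cv2.inRange(hsv,(12,60,170),(24,135,255));
cs,_=cv2.findContours(m,cv2.RETR_EXTERNAL,cv2.CHAIN_APPROX_NONE)
for c in cs:
    a=cv2.contourArea(c)
    if a<60 or c[:,0,1].min()<100:continue
    X=toplane("top",c.reshape(-1,2),4)[:,:2].astype(np.float32)
    (x,y),(w,h),ang=cv2.minAreaRect(X);print("mat?",a,c.reshape(-1,2).mean(0).round(),(round(x,1),round(y,1)),round(w,1),round(h,1),round(ang,1))
    M=cv2.moments(c);print("  centroid",toplane("top",[[M['m10']/M['m00'],M['m01']/M['m00']]],4).round(1))
for n,(x0,y0,x1,y1) in (("scene",(270,145,350,225)),("top",(225,198,280,283))):
    q=np.load(n+"0.npz")['p'];cv2.imwrite(f"pics/{n}0s.png",cv2.resize(q[y0:y1,x0:x1],None,fx=7,fy=7,interpolation=cv2.INTER_NEAREST))
print("cam C",[(-cam(n)[2].T@cam(n)[3]).round() for n in("scene","top")])
# cups by both views: cap (dark), egg cup rim etc.
for nm,lo,hi,z in (("teal",(80,90,60),(100,255,255),66),("orange",(5,170,120),(16,255,255),66),("blue",(102,80,80),(120,255,255),22)):
    mm=cv2.inRange(hsv,lo,hi);cs,_=cv2.findContours(mm,cv2.RETR_EXTERNAL,cv2.CHAIN_APPROX_NONE)
    for c in cs:
        if cv2.contourArea(c)<80:continue
        (u,v),r=cv2.minEnclosingCircle(c);u,v=cv2.fitEllipse(c)[0];print(nm,round(u),round(v),round(r,1),toplane("top",[[u,v]],z).round(1))
E
```

```text
mat? 2105.5 [401. 258.] (483.8, -312.5) 103.5 176.5 85.3
  centroid [[ 483.1 -312.2    4. ]]
mat? 1455.0 [172. 243.] (518.5, 317.9) 95.1 122.8 81.2
  centroid [[518.2 317.8   4. ]]
mat? 2730.5 [329. 251.] (502.6, -115.3) 223.7 102.3 16.2
  centroid [[ 500.8 -113.1    4. ]]
mat? 297.5 [237. 184.] (686.0, 144.2) 56.8 53.3 0.6
  centroid [[686.9 142.3   4. ]]
cam C [array([1287., -184.,  545.]), array([ 455.,   15., 1298.])]
teal 212 222 9.3 [[572.5 200.1  66. ]]
teal 284 181 9.4 [[685.5  12.2  66. ]]
teal 234 149 10.1 [[769.6 146.8  66. ]]
orange 265 156 10.4 [[752.   62.1  66. ]]
blue 189 175 15.2 [[707.8 273.8  22. ]]
```

```bash
python3 - <<'E'
from h import *
a=cv2.imread("pics/scene0s.png");b=cv2.imread("pics/top0s.png");
h=max(a.shape[0],b.shape[0]);f=lambda i:cv2.copyMakeBorder(i,0,h-i.shape[0],0,0,cv2.BORDER_CONSTANT)
o=(f(np.hstack([f(a),f(b)])).astype(float)/255)**2*255
o[::70,:]=o[::70,:]*.6; o[:,::70]*=.6
cv2.imwrite("pics/stack.png",o.clip(0,255)[:600])
E
```

```text
[ WARN:0@0.090] global loadsave.cpp:1063 imwrite_ Unsupported depth image for selected encoder is fallbacked to CV_8U.
```

View pics/stack.png

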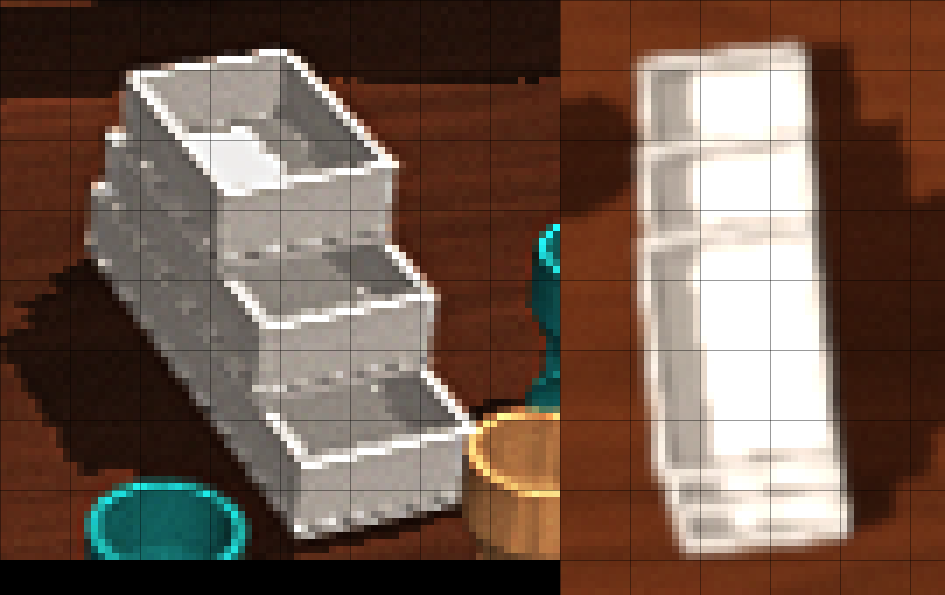

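```bash
python3 - <<'E'
from h import *
p=np.load("top0.npz")['p'];hsv=cv2.cvtColor(p,cv2.COLOR_BGR2HSV)
# PCA for mats in world plane via dense mask, both views
for n in("top","scene"):
    p=np.load(n+"0.npz")['p'];hsv=cv2.cvtColor(p,cv2.COLOR_BGR2HSV)
    m=cv2.inRange(hsv,(12,60,150),(24,150,255));k,l,st,_=cv2.connectedComponentsWithStats(m)
    xs=np.arange(380,660,1.);ys=np.arange(-420,420,1.);G=np.stack(np.meshgrid(xs,ys,indexing='ij'),-1).reshape(-1,2)
    uv=proj(n,np.c_[G,np.full(len(G),4.)]).astype(np.float32).reshape(len(xs),len(ys),2)
    W=cv2.remap(m,uv[...,0],uv[...,1],cv2.INTER_LINEAR)
    k,l,st,ce=cv2.connectedComponentsWithStats((W>127).astype(np.uint8))
    for i in range(1,k):
        if st[i,4]<6000:continue
        I,J=np.nonzero(l==i);Q=np.c_[xs[I],ys[J]];C=np.cov(Q.T);w,v=np.linalg.eigh(C);a=np.degrees(np.arctan2(v[1,1],v[0,1]));a=(a+90)%180-90
        (x,y),(ww,hh),an=cv2.minAreaRect(Q.astype(np.float32))
        print(n,"centroid",Q.mean(0).round(1),"ang",round(a,2),"L,W",np.sqrt(12*w[::-1]).round(1),"rect",round(x,1),round(y,1),round(an,1))
o=np.array([225,198.]);f=lambda q:(np.array(q,float)-[560,0]-3)/7+o
g=lambda q:(np.array(q,float)-3)/7+[270,145]
print("top long rim z33 top L,R",toplane("top",[f((640,58)),f((803,45))],33).round(1)[:,:2].tolist())
print("top short rim z93 tl,bl,tr,br",toplane("top",[f((642,242)),f((657,468)),f((818,228)),f((831,452))],93).round(1)[:,:2].tolist())
print("top bottom end long z33 ",toplane("top",[f((687,550)),f((848,534))],33).round(1)[:,:2].tolist())
print("top mid rim near z63 L,R",toplane("top",[f((642,150)),f((808,138))],63).round(1)[:,:2].tolist())
print("scene short z93 farL,farR,nearR,nearL",toplane("scene",[g((135,75)),g((288,52)),g((395,162)),g((222,190))],93).round(1)[:,:2].tolist())
print("scene mid z63 nearL,nearR, farL",toplane("scene",[g((265,322)),g((433,297)),g((108,137))],63).round(1)[:,:2].tolist())
print("scene long z33 nearL,nearR, farL",toplane("scene",[g((310,463)),g((468,430)),g((95,188))],33).round(1)[:,:2].tolist())
# jar / egg cup
p=np.load("top0.npz")['p'];hsv=cv2.cvtColor(p,cv2.COLOR_BGR2HSV)
for nm,m,z in (("cap",cv2.inRange(p,(0,0,0),(75,75,75)),78),("egg",cv2.inRange(hsv,(12,40,150),(26,150,255)),66)):
    m[:170]=0;m[195:]=0
    cs,_=cv2.findContours(m,cv2.RETR_EXTERNAL,cv2.CHAIN_APPROX_NONE)
    for c in cs:
        if cv2.contourArea(c)<80:continue
        e=cv2.fitEllipse(c);print(nm,e,cv2.boundingRect(c),toplane("top",[e[0]],z).round(1))
E
```

```text
top centroid [517.3 -11.7] ang -89.62 L,W [877.5 288. ] rect 519.5 -0.5 90.0
scene centroid [ 496.5 -113.1] ang 18.8 L,W [209.7  92.7] rect 502.8 -112.6 16.3
scene centroid [ 485.6 -312. ] ang -7.09 L,W [169.2  92.4] rect 485.8 -312.1 82.6
scene centroid [520.  318.3] ang -11.03 L,W [120.6  90.3] rect 520.2 318.4 80.3
top long rim z33 top L,R [[620.4, 141.3], [626.2, 78.1]]
top short rim z93 tl,bl,tr,br [[544.4, 133.0], [462.0, 125.7], [550.2, 68.4], [468.4, 62.4]]
top bottom end long z33  [[431.4, 119.1], [438.0, 57.8]]
top mid rim near z63 L,R [[581.5, 136.8], [586.7, 74.1]]
scene short z93 farL,farR,nearR,nearL [[467.1, 65.5], [461.6, 124.5], [545.4, 134.6], [550.9, 71.7]]
scene mid z63 nearL,nearR, farL [[586.8, 77.1], [584.3, 136.6], [456.8, 59.4]]
scene long z33 nearL,nearR, farL [[625.8, 81.7], [619.7, 138.7], [441.8, 59.6]]
cap ((331.41033935546875, 178.8559112548828), (11.073461532592773, 11.435022354125977), 74.81436157226562) (326, 173, 12, 12) [[ 689.2 -113.8   78. ]]
egg ((251.987060546875, 181.92298889160156), (24.83302879333496, 978.6446533203125), 89.9873275756836) (0, 170, 560, 25) [[681.   96.9  66. ]]
```

```bash
python3 - <<'E'
from h import *
n="top"
p=np.load(n+"0.npz")['p'];hsv=cv2.cvtColor(p,cv2.COLOR_BGR2HSV)
s=np.load("scene0.npz")['p']
V=p[...,1].astype(np.float32)
for nm,(cx,cy),L,a0 in (("long",(501,-113.5),216,16.2),("mid",(484.5,-312),166,-5.5),("short",(519,318),116,-9.5)):
  for n,pp in(("top",p),("scene",s)):
    # edge lines: sample green profile across each side, subpixel half-level crossing, robust line fit
    a=np.radians(a0);ex=np.array([np.cos(a),np.sin(a)]);ey=np.array([-ex[1],ex[0]]);lines=[]
    for ax,other,H,Hs in((ex,ey,L/2,45),(ey,ex,45,L/2)):
      for sg in(1,-1):
        pts=[]
        for t in np.linspace(-Hs+12,Hs-12,25):
            r=np.arange(-14,14,.5);Q=np.array([cx,cy])+other*t+np.outer((H+r)*sg,ax)
            uv=proj(n,np.c_[Q,np.full(len(Q),4.)]).astype(np.float32)
            v=cv2.remap(pp[...,1].astype(np.float32),uv[None,:,0],uv[None,:,1],cv2.INTER_LINEAR)[0]
            v=cv2.GaussianBlur(v[None],(5,1),1)[0]
            th=(v[:8].mean()+v[-8:].mean())/2;b=np.nonzero(v>th)[0]
            if v[:8].mean()-v[-8:].mean()>40: pts.append(np.array([cx,cy])+other*t+ax*sg*(H+r[b.max()]))
        pts=np.array(pts,np.float32);vx,vy,x,y=cv2.fitLine(pts,cv2.DIST_HUBER,0,.01,.01).ravel();
        d=(np.array([x,y])-[cx,cy])@ax*sg; aa=np.degrees(np.arctan2(vy,vx)); base=np.degrees(np.arctan2(other[1],other[0]))
        lines.append((round(float(d-H),1),round(float((aa-base+90)%180-90),2),len(pts)))
    print(nm,n,"ends/sides (excess,dangle)",lines,"centre shift ex,ey",(lines[0][0]-lines[1][0])/2,(lines[2][0]-lines[3][0])/2)
hs=hsv
m=cv2.inRange(hs,(14,50,150),(26,150,255));m[:172]=0;m[197:]=0;m[:,:225]=0;m[:,252:]=0
c=max(cv2.findContours(m,cv2.RETR_EXTERNAL,cv2.CHAIN_APPROX_NONE)[0],key=cv2.contourArea);print(cv2.boundingRect(c),cv2.minEnclosingCircle(c))
x,y,w,h=cv2.boundingRect(c);print("egg",toplane("top",[(x+w/2-.5,y+w/2-.5)],64).round(1))
for nm,lo,hi,z,box in(("egg",(12,40,120),(26,170,255),66,(330,200,362,240)),("cap",None,None,78,(220,215,245,240))):
    x0,y0,x1,y1=box;sub=s[y0:y1,x0:x1];mm=cv2.inRange(cv2.cvtColor(sub,cv2.COLOR_BGR2HSV),lo,hi) if lo else cv2.inRange(sub,(0,0,0),(50,50,50))
    c=max(cv2.findContours(mm,cv2.RETR_EXTERNAL,cv2.CHAIN_APPROX_NONE)[0],key=cv2.contourArea);x,y,w,h=cv2.boundingRect(c);print(nm,x+x0,y+y0,w,h)
    top=(x+x0+w/2-.5,y+y0)
    # far rim edge point: top of blob at height z; centre is r nearer along view
    P=toplane("scene",[top],z)[0];C=np.array([1287,-184]);dv=C-P[:2];dv/=np.linalg.norm(dv);print(nm,(P[:2]+dv*(23.5 if nm=="egg" else 18.5)).round(1))
E
```

```text
long top ends/sides (excess,dangle) [(1.5, -0.05, 25), (-0.4, -0.74, 25), (0.5, 0.03, 25), (0.1, -0.0, 25)] centre shift ex,ey 0.95 0.2
long scene ends/sides (excess,dangle) [(3.4, -0.49, 11), (-2.2, -1.22, 25), (-0.3, 0.1, 25), (-0.2, 0.1, 23)] centre shift ex,ey 2.8 -0.04999999999999999
mid top ends/sides (excess,dangle) [(-0.2, -1.9, 25), (1.0, -1.87, 25), (-0.1, -2.04, 25), (0.6, -1.96, 25)] centre shift ex,ey -0.6 -0.35
mid scene ends/sides (excess,dangle) [(1.2, -1.47, 25), (0.1, -1.47, 25), (-0.6, -1.87, 25), (-0.1, -1.65, 25)] centre shift ex,ey 0.5499999999999999 -0.25
short top ends/sides (excess,dangle) [(-0.2, -0.29, 25), (1.2, 1.0, 25), (-0.6, 0.87, 25), (0.6, 0.87, 25)] centre shift ex,ey -0.7 -0.6
short scene ends/sides (excess,dangle) [(0.9, -0.8, 25), (0.0, 1.05, 25), (-0.5, 0.57, 25), (0.2, 3.94, 20)] centre shift ex,ey 0.45 -0.35
(228, 174, 20, 21) ((238.0, 184.0), 10.770429611206055)
egg [[676.6 135.6  64. ]]
egg 334 203 25 37
egg [677.5 131.8]
cap 223 220 18 17
cap [ 696.1 -113.5]
```

```bash
cat > plan.py <<'E'
from h import *
from scipy.spatial.transform import Rotation as Ro
def pose():
    s=status.read_state();return s,np.array(s['eef_pos']),Ro.from_euler('xyz',s['tool_rot'])
def jaw(R): 
    z=R.as_matrix()[:,2];return (np.degrees(np.arctan2(z[1],z[0])))
def plan(x,y,z,yaw,step=50,claw=85,via=None):
    """yaw = wanted direction of jaw (tool z) in deg mod 180"""
    s,p,R=pose();print("now",p.round(1),"jaw",round(jaw(R),2),"width",round(s['width'],1),"F",s['force'].round(1),"t",round(s['clock'],2),"q7",s['qpos'][6].round(2),"tilt x axis",R.as_matrix()[:,0].round(3))
    d=(yaw-jaw(R)+90)%180-90   # world yaw change; tool x down -> roll = -d
    g=np.array([x,y,z])-p;n=int(max(np.ceil(np.linalg.norm(g)/step),np.ceil(abs(d)/10),1))
    rows=[];roll=-d/n
    for i in range(n):
        Ri=R*Ro.from_euler('x',roll*i,degrees=True)
        rows.append([Ri.inv().apply(g/n).round(1).tolist(),round(roll,1),claw])
    print(n,"rows; dyaw",round(d,1));
    for i in range(0,n,10):print(rows[i:i+10])
E
python3 - <<'E'
from plan import *
plan(506.3,98.3,180,5.5+90)
E
```

```text
now [169.3 627.  230.5] jaw 74.89 width 85.4 F [-0.1  0.   0. ] t 0.1 q7 -0.02 tilt x axis [-0.    -0.002 -1.   ]
13 rows; dyaw 20.6
[[[3.9, -35.6, -32.5], np.float64(-1.6), 85], [[3.9, -34.7, -33.5], np.float64(-1.6), 85], [[3.9, -33.8, -34.4], np.float64(-1.6), 85], [[3.9, -32.8, -35.3], np.float64(-1.6), 85], [[3.9, -31.8, -36.2], np.float64(-1.6), 85], [[3.9, -30.8, -37.1], np.float64(-1.6), 85], [[3.9, -29.8, -37.9], np.float64(-1.6), 85], [[3.9, -28.7, -38.7], np.float64(-1.6), 85], [[3.9, -27.6, -39.5], np.float64(-1.6), 85], [[3.9, -26.5, -40.3], np.float64(-1.6), 85]]
[[[3.9, -25.4, -41.0], np.float64(-1.6), 85], [[3.9, -24.2, -41.7], np.float64(-1.6), 85], [[3.9, -23.1, -42.3], np.float64(-1.6), 85]]
```

Emit:
apply_moves:
  targets:
    - [[4, -36, -32], -1.6, 85]
    - [[4, -35, -33], -1.6, 85]
    - [[4, -34, -34], -1.6, 85]
    - [[4, -33, -35], -1.6, 85]
    - [[4, -32, -36], -1.6, 85]
    - [[4, -31, -37], -1.6, 85]
    - [[4, -30, -38], -1.6, 85]
    - [[4, -29, -39], -1.6, 85]
    - [[4, -28, -40], -1.6, 85]
    - [[4, -26, -40], -1.6, 85]

```text
clock: 1.35
eef_pos: [437.8, 213.9, 186.3]
tool_rot: [2.277, 1.566, -2.401]
force: [1.1, -1.2, 0.1]
width: 84.9
```

```bash
python3 -c "
from plan import *
plan(506.3,98.3,160,95.5)"
```

```text
now [437.8 213.9 186.3] jaw 91.96 width 84.9 F [ 1.1 -1.2  0.1] t 1.35 q7 1.06 tilt x axis [-0.003 -0.003 -1.   ]
3 rows; dyaw 3.5
[[[8.8, -21.5, -39.3], np.float64(-1.2), 85], [[8.8, -20.7, -39.7], np.float64(-1.2), 85], [[8.8, -19.9, -40.1], np.float64(-1.2), 85]]
```

Emit:
apply_moves:
  targets:
    - [[9, -21, -39], -1.2, 85]
    - [[9, -21, -40], -1.2, 85]
    - [[9, -20, -40], -1.2, 85]
    - [[0, 0, 0], 0, 85]
    - [[0, 0, 0], 0, 85]

```text
clock: 1.98
eef_pos: [509.0, 90.1, 157.2]
tool_rot: [2.24, 1.564, -2.38]
force: [0.3, -0.0, -0.2]
width: 84.9
```

```bash
python3 -c "
from plan import *
plan(506.3,98.3,110,95.5)
p,d=eyes.get_image('scene');cv2.imwrite('pics/s1.png',cv2.resize(p[100:280,220:460],None,fx=3,fy=3))"
```

```text
now [509.   90.1 157.2] jaw 95.24 width 84.9 F [ 0.3 -0.  -0.2] t 1.98 q7 1.37 tilt x axis [-0.005 -0.004 -1.   ]
1 rows; dyaw 0.3
[[[47.2, 1.7, 8.6], np.float64(-0.3), 85]]
```

View pics/s1.png

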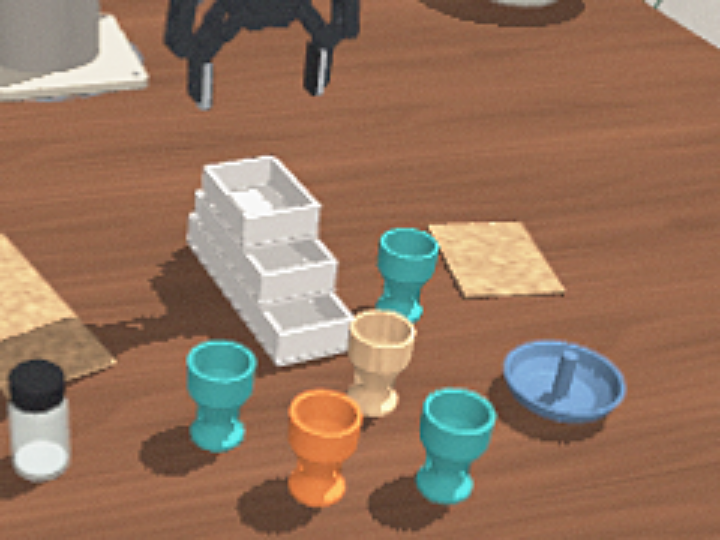

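Emit:
apply_moves:
  targets:
    - [[25, 2, 8], -0.2, 85]
    - [[22, 0, 0], 0, 85]
    - [[0, 0, 0], 0, 85]

```text
clock: 2.4
eef_pos: [505.3, 101.9, 110.4]
tool_rot: [2.286, 1.567, -2.324]
force: [-0.0, -0.2, 0.2]
width: 85.0
```

```bash
python3 -c "
from plan import *
plan(506.3,98.3,62,95.5)
p,d=eyes.get_image('top');cv2.imwrite('pics/t1.png',cv2.resize(p[180:300,190:310],None,fx=5,fy=5))"
```

```text
now [505.3 101.9 110.4] jaw 95.82 width 85.0 F [-0.  -0.2  0.2] t 2.4 q7 1.35 tilt x axis [-0.003 -0.003 -1.   ]
1 rows; dyaw -0.3
[[[48.4, -0.8, -3.5], np.float64(0.3), 85]]
```

View pics/t1.png

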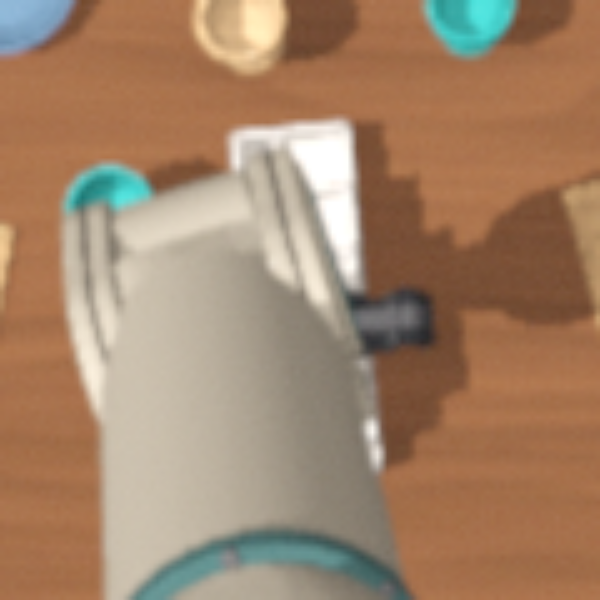

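Emit:
apply_moves:
  targets:
    - [[16, -1, -3], 0.2, 85]
    - [[16, 0, 0], 0, 85]
    - [[0, 0, 0], 0, 85]
    - [[0, 0, 0], 0, 85]

```text
clock: 2.95
eef_pos: [508.9, 100.1, 79.7]
tool_rot: [-2.084, 1.567, -0.414]
force: [0.2, 0.2, -0.6]
width: 84.9
```

```bash
python3 -c "
from plan import *
plan(506.3,98.3,62,95.5)
p,d=eyes.get_image('scene');cv2.imwrite('pics/s2.png',cv2.resize(p[100:280,220:460],None,fx=3,fy=3))"
```

```text
now [508.9 100.1  79.7] jaw 95.67 width 84.9 F [ 0.2  0.2 -0.6] t 2.95 q7 1.34 tilt x axis [ 0.003 -0.001 -1.   ]
1 rows; dyaw -0.2
[[[17.7, 2.9, -1.5], np.float64(0.2), 85]]
```

View pics/s2.png

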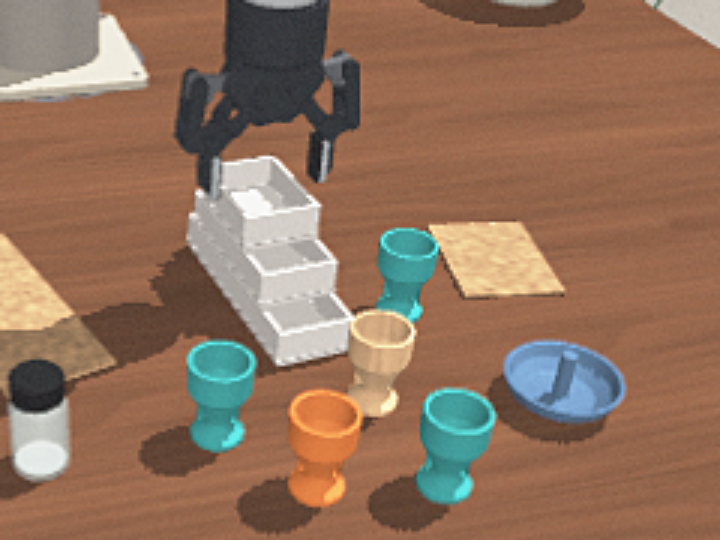

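Emit:
apply_moves:
  targets:
    - [[9, 2, -1], 0.1, 85]
    - [[8, 0, 0], 0, 85]
    - [[0, 0, 0], 0, 85]

```text
clock: 3.38
eef_pos: [507.4, 98.8, 62.3]
tool_rot: [-1.908, 1.566, -0.24]
force: [-0.6, 0.5, -0.1]
width: 85.1
```

```bash
python3 -c "
from plan import *
plan(506.3,98.3,62,95.5)
p,d=eyes.get_image('scene');cv2.imwrite('pics/s3.png',cv2.resize(p[130:230,270:350],None,fx=6,fy=6))"
```

```text
now [507.4  98.8  62.3] jaw 95.55 width 85.1 F [-0.6  0.5 -0.1] t 3.38 q7 1.34 tilt x axis [ 0.005 -0.001 -1.   ]
1 rows; dyaw -0.1
[[[0.3, 1.1, -0.4], np.float64(0.1), 85]]
```

View pics/s3.png

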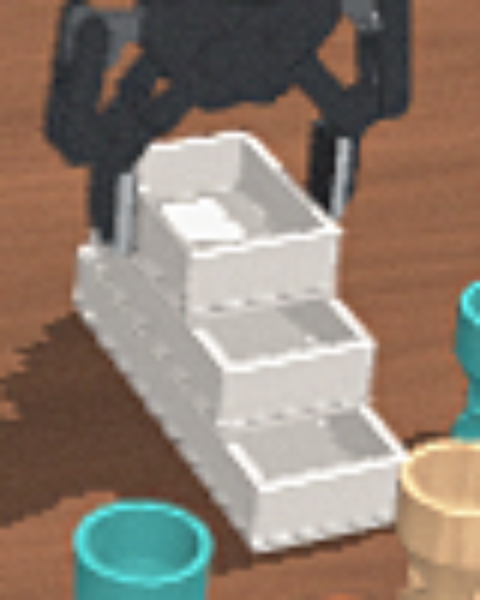

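Emit:
apply_moves:
  targets:
    - [[0, 0, 0], 0, 70]
    - [[0, 0, 0], 0, 56]
    - [[0, 0, 0], 0, 56]
    - [[0, 0, 0], 0, 56]
    - [[0, 0, 0], 0, 56]
    - [[-4, 0, 0], 0, 56]
    - [[-4, 0, 0], 0, 56]
    - [[-10, 0, 0], 0, 56]

```text
clock: 4.42
eef_pos: [507.1, 98.8, 81.5]
tool_rot: [-1.982, 1.567, -0.314]
force: [0.2, -0.8, -1.5]
width: 62.9
```

```bash
python3 -c "
from plan import *
plan(506.3,98.3,150,95.5)
p,d=eyes.get_image('scene');cv2.imwrite('pics/s4.png',cv2.resize(p[110:230,270:350],None,fx=5,fy=5))"
```

```text
now [507.1  98.8  81.5] jaw 95.56 width 62.9 F [ 0.2 -0.8 -1.5] t 4.42 q7 1.34 tilt x axis [ 0.004 -0.001 -1.   ]
2 rows; dyaw -0.1
[[[-34.3, 0.3, -0.2], np.float64(0.0), 85], [[-34.3, 0.3, -0.2], np.float64(0.0), 85]]
```

View pics/s4.png

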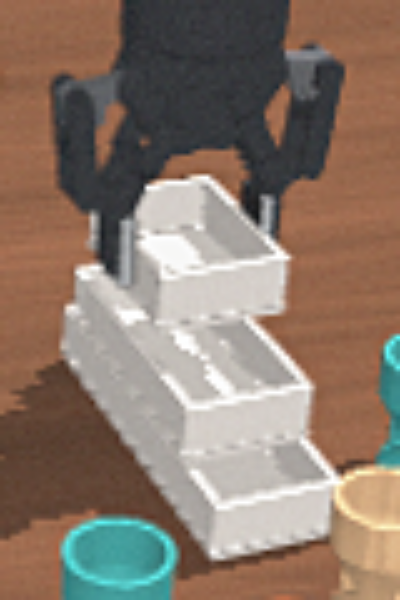

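Emit:
apply_moves:
  targets:
    - [[-35, 0, 0], 0, 56]
    - [[-35, 0, 0], 0, 56]

```text
clock: 4.72
eef_pos: [506.3, 98.7, 153.4]
tool_rot: [-2.254, 1.568, -0.586]
force: [-0.0, 0.0, -0.0]
width: 63.0
```

```bash
python3 -c "
from plan import *
plan(519,317.8,130,81.2,claw=56)"
```

```text
now [506.3  98.7 153.4] jaw 95.57 width 63.0 F [-0.  0. -0.] t 4.72 q7 1.36 tilt x axis [ 0.002 -0.002 -1.   ]
5 rows; dyaw -14.4
[[[4.6, -6.8, 43.4], np.float64(2.9), 56], [[4.6, -4.6, 43.7], np.float64(2.9), 56], [[4.6, -2.4, 43.8], np.float64(2.9), 56], [[4.6, -0.2, 43.9], np.float64(2.9), 56], [[4.6, 2.0, 43.8], np.float64(2.9), 56]]
```

Emit:
apply_moves:
  targets:
    - [[4, -7, 43], 2.9, 56]
    - [[4, -5, 44], 2.9, 56]
    - [[4, -2, 44], 2.9, 56]
    - [[4, 0, 44], 2.9, 56]
    - [[4, 2, 44], 2.9, 56]
    - [[0, 0, 0], 0, 56]
    - [[0, 0, 0], 0, 56]

```text
clock: 5.6
eef_pos: [524.3, 324.0, 139.4]
tool_rot: [-1.261, 1.558, 0.141]
force: [-0.4, -0.4, -0.9]
width: 62.8
```

```bash
python3 -c "
from plan import *
plan(519,317.8,50,81.2,claw=56)
p,d=eyes.get_image('scene');cv2.imwrite('pics/s5.png',cv2.resize(p[80:240,330:470],None,fx=5,fy=5)[:,:]);np.savez('sc5.npz',p=p)"
```

```text
now [524.3 324.  139.4] jaw 80.35 width 62.8 F [-0.4 -0.4 -0.9] t 5.6 q7 0.83 tilt x axis [ 0.013  0.002 -1.   ]
2 rows; dyaw 0.8
[[[44.6, 2.6, -3.7], np.float64(-0.4), 56], [[44.6, 2.7, -3.7], np.float64(-0.4), 56]]
```

View pics/s5.png

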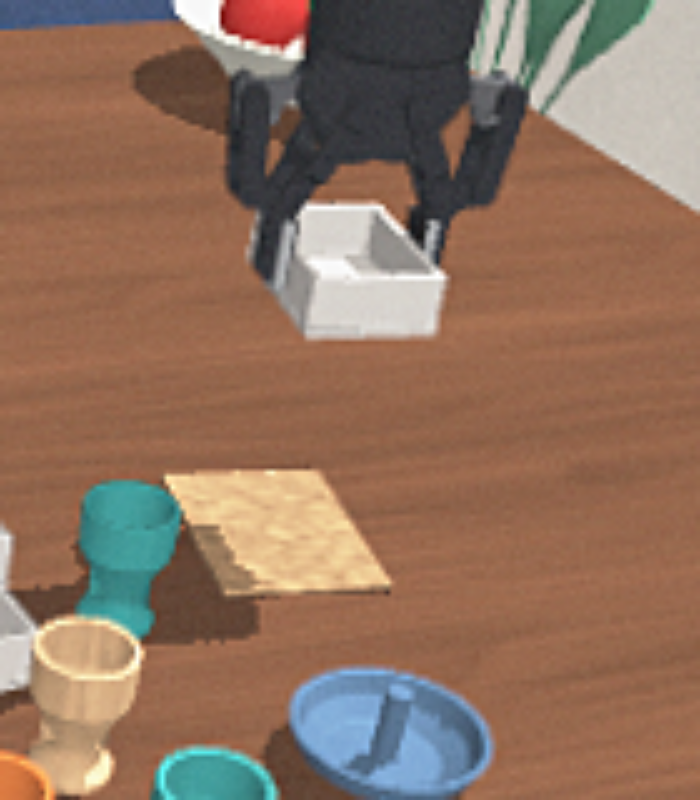

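```bash
python3 -c "
from plan import *
g=lambda q:(np.array(q,float)-2)/5+[330,80]
P=toplane('scene',[g((312,282)),g((443,278)),g((300,205)),g((380,205))],170.4);print(P.round(1));m=P[:2].mean(0)[:2]
a=np.radians(-9.6);print('centre',m-45*np.array([np.cos(a),np.sin(a)]))"
```

```text
[[564.6 282.2 170.4]
 [572.2 346.8 170.4]
 [480.8 320.7 170.4]
 [488.  361.9 170.4]]
centre [524.05870513 321.97422988]
```

Emit:
apply_moves:
  targets:
    - [[44, 2, -4], -0.4, 56]
    - [[35, 2, -3], -0.4, 56]
    - [[0, 0, 0], 0, 56]
    - [[0, 0, 0], 0, 56]

```text
clock: 6.15
eef_pos: [523.3, 314.1, 62.2]
tool_rot: [-1.2, 1.553, 0.21]
force: [0.5, 0.7, -1.0]
width: 63.1
```

```bash
python3 -c "
from plan import *
plan(519,317.8,30,81.2,claw=56)
p,d=eyes.get_image('scene');cv2.imwrite('pics/s6.png',cv2.resize(p[120:240,330:470],None,fx=5,fy=5)[:,:]);np.savez('sc6.npz',p=p)"
```

```text
now [523.3 314.1  62.2] jaw 80.81 width 63.1 F [ 0.5  0.7 -1. ] t 6.15 q7 0.85 tilt x axis [ 0.017  0.004 -1.   ]
1 rows; dyaw 0.4
[[[32.1, 5.4, 2.7], np.float64(-0.4), 56]]
```

View pics/s6.png

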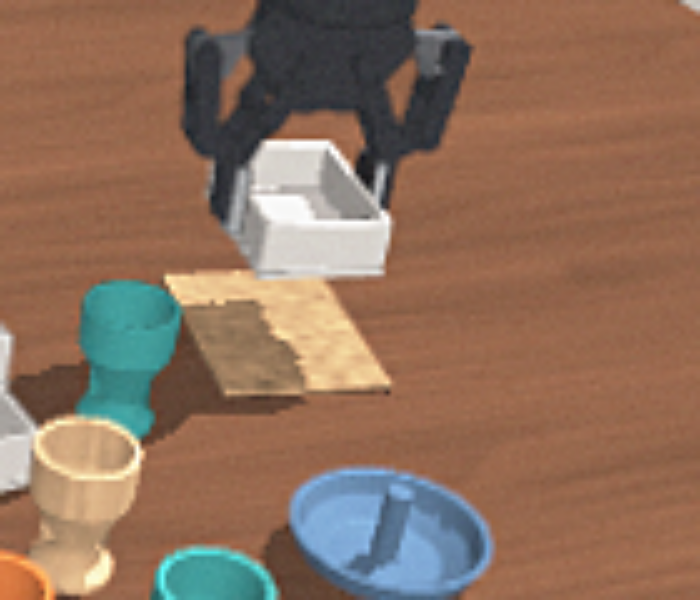

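Emit:
apply_moves:
  targets:
    - [[17, 3, 1], -0.2, 56]
    - [[17, 2, 1], -0.2, 56]
    - [[10, 0, 0], 0, 56]
    - [[0, 0, 0], 0, 56]
    - [[0, 0, 0], 0, 56]

```text
clock: 6.82
eef_pos: [520.2, 318.3, 17.0]
tool_rot: [-1.147, 1.55, 0.271]
force: [-0.8, -0.3, -1.6]
width: 62.9
```

```bash
python3 -c "
from plan import *
plan(519,317.8,7,81.2,claw=56)
"
```

```text
now [520.2 318.3  17. ] jaw 81.26 width 62.9 F [-0.8 -0.3 -1.6] t 6.83 q7 0.85 tilt x axis [ 0.02   0.006 -1.   ]
1 rows; dyaw -0.1
[[[9.9, 1.3, -0.7], np.float64(0.1), 56]]
```

Emit:
apply_moves:
  targets:
    - [[6, 1, 0], 0, 56]
    - [[4, 0, 0], 0, 56]
    - [[0, 0, 0], 0, 56]

```text
clock: 7.2
eef_pos: [519.9, 318.7, 7.7]
tool_rot: [-1.131, 1.549, 0.287]
force: [-0.8, 0.1, 3.3]
width: 62.7
```

```bash
python3 -c "
from plan import *
plan(519,317.8,6,81.2,claw=56)
p,d=eyes.get_image('scene');cv2.imwrite('pics/s7.png',cv2.resize(p[130:230,340:440],None,fx=6,fy=6)[:,:]);np.savez('sc6.npz',p=p)"
```

```text
now [519.9 318.7   7.7] jaw 81.25 width 62.7 F [-0.8  0.1  3.3] t 7.2 q7 0.84 tilt x axis [ 0.021  0.006 -1.   ]
1 rows; dyaw -0.0
[[[1.7, 0.8, -1.1], np.float64(0.0), 56]]
```

View pics/s7.png

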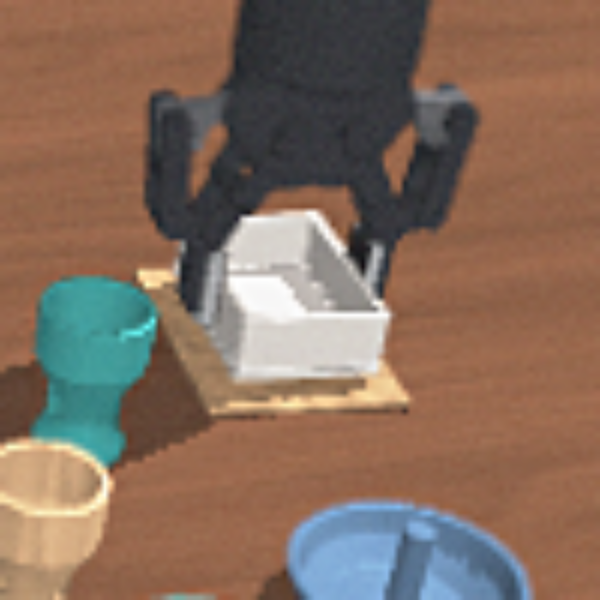

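Emit:
apply_moves:
  targets:
    - [[1, 0, 0], 0, 56]
    - [[0, 0, 0], 0, 70]
    - [[0, 0, 0], 0, 85]
    - [[0, 0, 0], 0, 85]
    - [[0, 0, 0], 0, 85]
    - [[-20, 0, 0], 0, 85]
    - [[-40, 0, 0], 0, 85]
    - [[-40, 0, 0], 0, 85]

```text
clock: 8.25
eef_pos: [516.7, 317.1, 109.0]
tool_rot: [-1.21, 1.553, 0.208]
force: [1.1, 0.4, 0.4]
width: 85.1
```

```bash
python3 -c "
from plan import *
plan(514.5,98.5,130,95.8,claw=85)
p,d=eyes.get_image('scene');cv2.imwrite('pics/s8.png',cv2.resize(p[130:230,270:430],None,fx=5,fy=5)[:,:]);np.savez('sc8.npz',p=p)"
```

```text
now [516.7 317.1 109. ] jaw 81.24 width 85.1 F [1.1 0.4 0.4] t 8.25 q7 0.84 tilt x axis [ 0.018  0.004 -1.   ]
5 rows; dyaw 14.6
[[[-4.4, -6.3, -43.3], np.float64(-2.9), 85], [[-4.4, -4.1, -43.5], np.float64(-2.9), 85], [[-4.4, -1.9, -43.7], np.float64(-2.9), 85], [[-4.4, 0.3, -43.7], np.float64(-2.9), 85], [[-4.4, 2.6, -43.6], np.float64(-2.9), 85]]
```

View pics/s8.png

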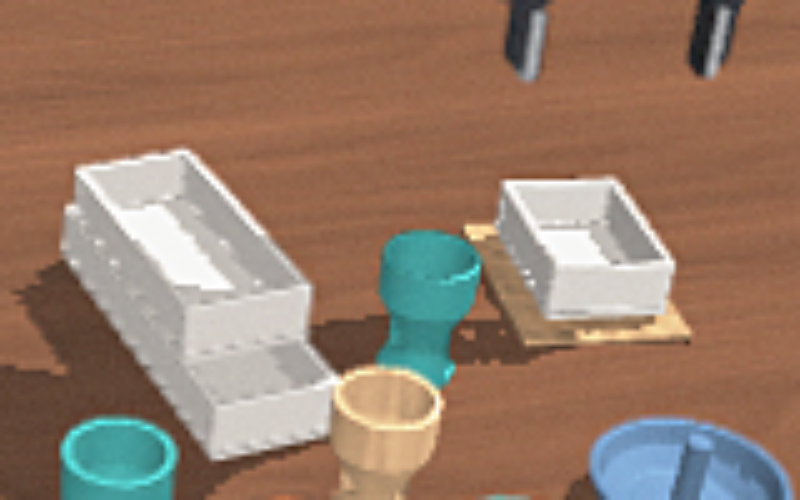

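```bash
python3 -c "
from plan import *
g=lambda q:(np.array(q,float)-2)/5+[270,130]
for z,Q in((37,((503,183),(613,180),(672,265),(553,271))),(63,((77,172),(187,152),(310,289),(187,310)))):
    P=toplane('scene',[g(q) for q in Q],z)[:,:2];print(P.round(1).tolist(),P.mean(0).round(1));d=(P[2]+P[3]-P[0]-P[1]);print(np.degrees(np.arctan2(d[1],d[0])),np.linalg.norm(d)/2)
p,d=eyes.get_image('top');cv2.imwrite('pics/t8.png',cv2.resize(p[190:300,140:300],None,fx=5,fy=5)[:,:])"
```

```text
[[470.6, 294.7], [480.0, 356.0], [566.4, 343.2], [558.6, 280.1]] [518.9 318.5]
-8.924628138664252 88.25763267775181
[[456.1, 59.6], [447.6, 121.2], [586.0, 136.4], [590.6, 74.8]] [520.1  98. ]
6.34120574995975 137.30006461061458
```

View pics/t8.png

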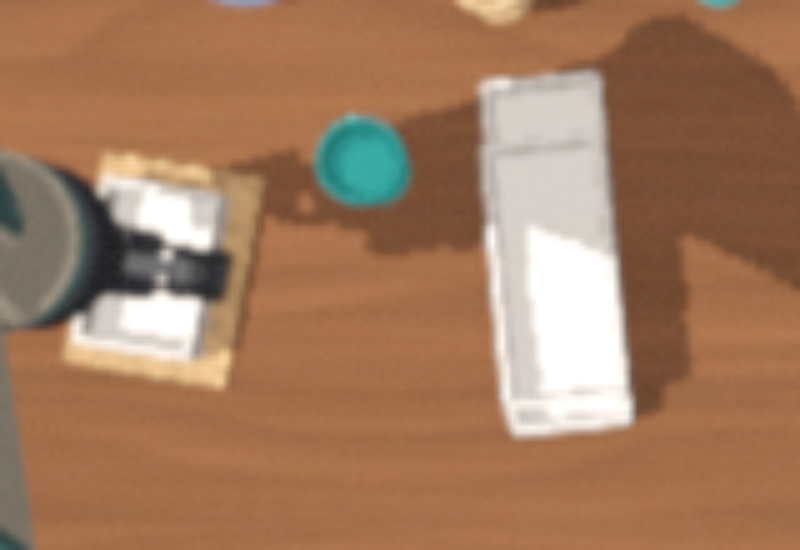

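```bash
python3 -c "
from plan import *
g=lambda q:(np.array(q,float)-2)/5+[140,190]
print(toplane('top',[g((485,151)),g((603,137)),g((627,395)),g((505,408))],63).round(1))
p=cv2.imread('pics/t8.png');cv2.imwrite('pics/t8b.png',cv2.resize(p[360:450,470:660],None,fx=4,fy=4,interpolation=cv2.INTER_CUBIC))"
```

```text
[[579.3 135.9  63. ]
 [587.4  73.6  63. ]
 [452.   58.9  63. ]
 [444.7 122.4  63. ]]
```

View pics/t8b.png

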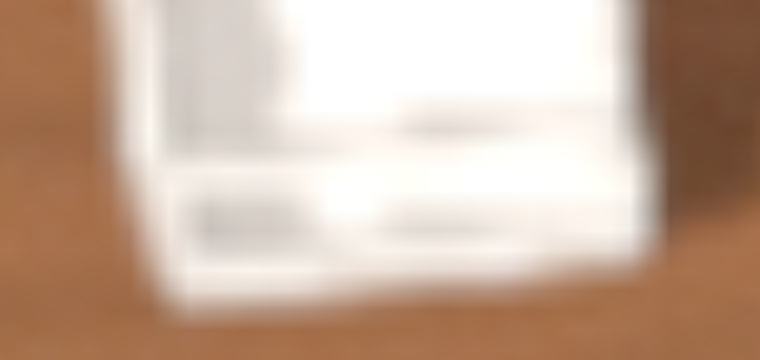

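Emit:
apply_moves:
  targets:
    - [[-8, -6, -43], -2.9, 85]
    - [[-6, -4, -43], -2.9, 85]
    - [[-5, -2, -43], -2.9, 85]
    - [[-5, 0, -43], -2.9, 85]
    - [[-4, 2, -43], -2.9, 85]
    - [[0, 0, 0], 0, 85]
    - [[0, 0, 0], 0, 85]

```text
clock: 9.22
eef_pos: [519.9, 98.2, 144.8]
tool_rot: [-1.341, 1.535, 0.34]
force: [0.1, 0.7, 0.3]
width: 85.0
```

```bash
python3 -c "
from plan import *
plan(517,98,80,95.8,claw=85)"
```

```text
now [519.9  98.2 144.8] jaw 96.3 width 85.0 F [0.1 0.7 0.3] t 9.22 q7 1.36 tilt x axis [ 0.034  0.012 -0.999]
2 rows; dyaw -0.5
[[[32.3, 2.6, -0.2], np.float64(0.2), 85], [[32.3, 2.6, -0.2], np.float64(0.2), 85]]
```

Emit:
apply_moves:
  targets:
    - [[-50, 0, 0], 0, 85]
    - [[-50, 0, 0], 0, 85]
    - [[-50, 0, 0], 0, 85]
    - [[0, 0, 0], 0, 85]
    - [[0, 0, 0], 0, 85]

```text
clock: 9.85
eef_pos: [513.4, 103.5, 299.0]
tool_rot: [-1.277, 1.535, 0.414]
force: [0.2, -1.2, -0.1]
width: 84.9
```

```bash
python3 -c "
from plan import *
plan(517,98,80,95.8,claw=85)"
```

```text
now [513.4 103.5 299. ] jaw 96.88 width 84.9 F [ 0.2 -1.2 -0.1] t 9.85 q7 1.39 tilt x axis [ 0.032  0.014 -0.999]
5 rows; dyaw -1.1
[[[43.8, 0.9, -1.6], np.float64(0.2), 85], [[43.8, 0.9, -1.6], np.float64(0.2), 85], [[43.8, 0.9, -1.6], np.float64(0.2), 85], [[43.8, 0.9, -1.6], np.float64(0.2), 85], [[43.8, 0.9, -1.6], np.float64(0.2), 85]]
```

Emit:
apply_moves:
  targets:
    - [[40, 0, 0], 0, 85]
    - [[0, 0, 0], 0, 85]
    - [[40, 0, 0], 0, 85]
    - [[0, 0, 0], 0, 85]
    - [[40, 0, 0], 0, 85]
    - [[0, 0, 0], 0, 85]

```text
clock: 10.6
eef_pos: [519.5, 108.5, 179.8]
tool_rot: [-1.275, 1.532, 0.419]
force: [-0.3, -0.3, 0.2]
width: 85.2
```

```bash
python3 -c "
from plan import *
plan(517,98,80,95.8,claw=85)"
```

```text
now [519.5 108.5 179.8] jaw 97.09 width 85.2 F [-0.3 -0.3  0.2] t 10.6 q7 1.37 tilt x axis [ 0.035  0.016 -0.999]
3 rows; dyaw -1.3
[[[33.1, 2.5, -3.7], np.float64(0.4), 85], [[33.1, 2.5, -3.7], np.float64(0.4), 85], [[33.1, 2.4, -3.8], np.float64(0.4), 85]]
```

Emit:
apply_moves:
  targets:
    - [[0, -50, 0], 0, 85]
    - [[0, -50, 0], 0, 85]
    - [[0, 0, 0], 0, 85]
    - [[0, 0, 0], 0, 85]

```text
clock: 11.1
eef_pos: [624.7, 122.3, 194.6]
tool_rot: [-1.314, 1.521, 0.381]
force: [-0.8, 0.2, -0.3]
width: 85.1
```

```bash
python3 -c "
from plan import *
plan(517,98,180,95.8,claw=85)"
```

```text
now [624.7 122.3 194.6] jaw 97.12 width 85.1 F [-0.8  0.2 -0.3] t 11.1 q7 1.4 tilt x axis [ 0.046  0.018 -0.999]
3 rows; dyaw -1.3
[[[3.1, 36.8, -3.6], np.float64(0.4), 85], [[3.1, 36.8, -3.9], np.float64(0.4), 85], [[3.1, 36.8, -4.2], np.float64(0.4), 85]]
```

Emit:
apply_moves:
  targets:
    - [[0, 50, 0], 0, 85]
    - [[0, 50, 0], 0, 85]
    - [[0, 0, 0], 0, 85]
    - [[0, 0, 0], 0, 85]

```text
clock: 11.6
eef_pos: [521.1, 109.6, 194.4]
tool_rot: [-1.329, 1.517, 0.366]
force: [0.4, -0.4, -0.6]
width: 84.6
```

```bash
python3 -c "
from plan import *
plan(517,98,180,95.8,claw=85)"
```

```text
now [521.1 109.6 194.4] jaw 97.17 width 84.6 F [ 0.4 -0.4 -0.6] t 11.6 q7 1.37 tilt x axis [ 0.05   0.019 -0.999]
1 rows; dyaw -1.4
[[[13.9, 6.3, -11.2], np.float64(1.4), 85]]
```

Emit:
apply_moves:
  targets:
    - [[0, 0, 0], 0, 85]
    - [[0, 0, 0], 0, 85]
    - [[0, 0, 0], 0, 85]
    - [[0, 0, 0], 0, 85]

```text
clock: 12.1
eef_pos: [523.8, 110.1, 195.2]
tool_rot: [-1.333, 1.514, 0.362]
force: [0.2, 0.0, 0.5]
width: 84.9
```

```bash
python3 -c "
from plan import *
plan(517,98,180,95.8,claw=85)"
```

```text
now [523.8 110.1 195.2] jaw 97.14 width 84.9 F [0.2 0.  0.5] t 12.1 q7 1.37 tilt x axis [ 0.053  0.02  -0.998]
1 rows; dyaw -1.3
[[[14.5, 9.0, -11.4], np.float64(1.3), 85]]
```

Emit:
apply_moves:
  targets:
    - [[0, 0, 0], -5, 85]
    - [[0, 0, 0], -5, 85]
    - [[0, 0, 0], 0, 85]
    - [[0, 0, 0], 0, 85]

```text
clock: 12.6
eef_pos: [524.0, 110.0, 194.5]
tool_rot: [-1.508, 1.515, 0.364]
force: [0.1, 0.2, 1.0]
width: 85.0
```

```bash
python3 -c "
from plan import *
plan(517,98,180,95.8,claw=85)"
```

```text
now [524.  110.  194.5] jaw 107.27 width 85.0 F [0.1 0.2 1. ] t 12.6 q7 1.51 tilt x axis [ 0.052  0.02  -0.998]
2 rows; dyaw -11.5
[[[7.0, 5.5, -4.7], np.float64(5.7), 85], [[7.0, 5.0, -5.3], np.float64(5.7), 85]]
```

Emit:
apply_moves:
  targets:
    - [[0, 0, 0], 5, 85]
    - [[0, 0, 0], 5, 85]
    - [[0, 0, 0], 0, 85]
    - [[0, 0, 0], 0, 85]

```text
clock: 13.1
eef_pos: [524.1, 110.1, 194.4]
tool_rot: [-1.329, 1.515, 0.362]
force: [-0.7, 0.2, -0.7]
width: 84.8
```

```bash
python3 -c "
from plan import *
plan(517,98,180,95.8,claw=85)"
```

```text
now [524.1 110.1 194.4] jaw 96.9 width 84.8 F [-0.7  0.2 -0.7] t 13.1 q7 1.36 tilt x axis [ 0.052  0.02  -0.998]
1 rows; dyaw -1.1
[[[13.7, 9.2, -11.3], np.float64(1.1), 85]]
```

Emit:
apply_moves:
  targets:
    - [[0, 12, 0], 0, 85]
    - [[0, 12, 0], 0, 85]
    - [[0, 12, 0], 0, 85]
    - [[0, 12, 0], 0, 85]
    - [[0, 12, 0], 0, 85]
    - [[0, 12, 0], 0, 85]
    - [[0, 0, 0], 0, 85]

```text
clock: 13.98
eef_pos: [446.0, 100.4, 190.3]
tool_rot: [-1.326, 1.517, 0.367]
force: [0.4, 0.2, -0.2]
width: 84.7
```

```bash
python3 -c "
from plan import *
plan(517,98,180,95.8,claw=85)"
```

```text
now [446.  100.4 190.3] jaw 96.99 width 84.7 F [ 0.4  0.2 -0.2] t 13.97 q7 1.34 tilt x axis [ 0.05   0.019 -0.999]
2 rows; dyaw -1.2
[[[6.9, -34.8, -5.6], np.float64(0.6), 85], [[6.9, -34.8, -5.2], np.float64(0.6), 85]]
```

Emit:
apply_moves:
  targets:
    - [[0, -12, 0], 0, 85]
    - [[0, -12, 0], 0, 85]
    - [[0, -12, 0], 0, 85]
    - [[0, -12, 0], 0, 85]
    - [[0, -12, 0], 0, 85]
    - [[0, -12, 0], 0, 85]
    - [[0, 0, 0], 0, 85]

```text
clock: 14.85
eef_pos: [525.8, 110.3, 194.5]
tool_rot: [-1.331, 1.513, 0.361]
force: [-0.3, -0.0, 0.2]
width: 85.2
```

```bash
python3 -c "
from plan import *
plan(517,98,180,95.8,claw=85)"
```

```text
now [525.8 110.3 194.5] jaw 96.96 width 85.2 F [-0.3 -0.   0.2] t 14.85 q7 1.36 tilt x axis [ 0.054  0.02  -0.998]
1 rows; dyaw -1.2
[[[13.7, 11.0, -11.3], np.float64(1.2), 85]]
```

Emit:
apply_moves:
  targets:
    - [[12, 6, -5], 0.6, 85]
    - [[25, 6, -6], 0.6, 85]
    - [[25, 0, 0], 0, 85]
    - [[15, 0, 0], 0, 85]
    - [[5, 0, 0], 0, 85]
    - [[0, 0, 0], 0, 85]

```text
clock: 15.6
eef_pos: [518.6, 99.6, 110.3]
tool_rot: [-1.307, 1.513, 0.364]
force: [0.1, 0.6, -0.1]
width: 85.3
```

```bash
python3 -c "
from plan import *
plan(517,98,60,95.8,claw=85)"
```

```text
now [518.6  99.6 110.3] jaw 95.75 width 85.3 F [ 0.1  0.6 -0.1] t 15.6 q7 1.34 tilt x axis [ 0.054  0.021 -0.998]
2 rows; dyaw 0.0
[[[25.1, 2.3, -1.1], np.float64(-0.0), 85], [[25.1, 2.3, -1.1], np.float64(-0.0), 85]]
```

Emit:
apply_moves:
  targets:
    - [[15, 1, -1], 0, 85]
    - [[25, 2, -1], 0, 85]
    - [[20, 1, 0], 0, 85]
    - [[12, 0, 0], 0, 85]
    - [[3, 0, 0], 0, 85]
    - [[0, 0, 0], 0, 85]

```text
clock: 16.35
eef_pos: [521.3, 99.1, 33.6]
tool_rot: [-1.319, 1.508, 0.351]
force: [0.1, -0.2, 0.1]
width: 85.0
```

```bash
python3 -c "
from plan import *
plan(517,98,32,95.8,claw=85)
p,d=eyes.get_image('scene');cv2.imwrite('pics/s9.png',cv2.resize(p[130:230,270:350],None,fx=6,fy=6))"
```

```text
now [521.3  99.1  33.6] jaw 95.76 width 85.0 F [ 0.1 -0.2  0.1] t 16.35 q7 1.33 tilt x axis [ 0.059  0.022 -0.998]
1 rows; dyaw 0.0
[[[1.3, 4.5, -0.7], np.float64(-0.0), 85]]
```

View pics/s9.png

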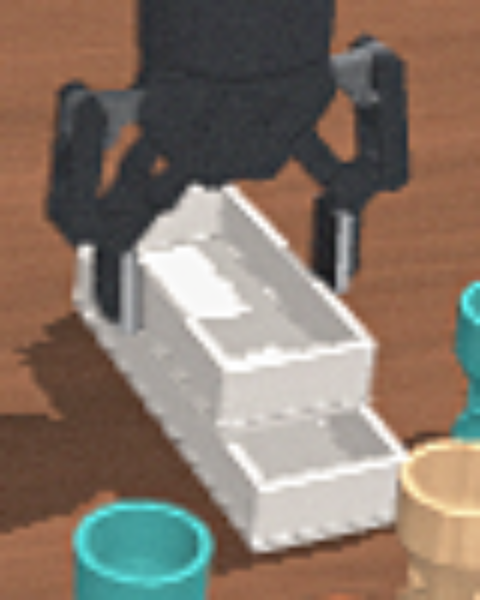

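Emit:
apply_moves:
  targets:
    - [[1, 4, -1], 0, 85]
    - [[0, 0, 0], 0, 70]
    - [[0, 0, 0], 0, 56]
    - [[0, 0, 0], 0, 56]
    - [[0, 0, 0], 0, 56]
    - [[0, 0, 0], 0, 56]
    - [[-4, 0, 0], 0, 56]
    - [[-10, 0, 0], 0, 56]
    - [[-10, 0, 0], 0, 56]
    - [[0, 0, 0], 0, 56]

```text
clock: 17.65
eef_pos: [516.7, 97.3, 60.1]
tool_rot: [-1.326, 1.504, 0.344]
force: [-0.0, -0.4, -1.5]
width: 63.2
```

```bash
python3 -c "
from plan import *
plan(484.5,-312,140,82.6,claw=56,step=30)
p,d=eyes.get_image('scene');cv2.imwrite('pics/s10.png',cv2.resize(p[130:230,270:350],None,fx=6,fy=6))"
```

```text
now [516.7  97.3  60.1] jaw 95.76 width 63.2 F [-0.  -0.4 -1.5] t 17.65 q7 1.33 tilt x axis [ 0.063  0.022 -0.998]
14 rows; dyaw -13.2
[[[-6.5, 4.8, -28.8], np.float64(0.9), 56], [[-6.5, 4.3, -28.8], np.float64(0.9), 56], [[-6.5, 3.9, -28.9], np.float64(0.9), 56], [[-6.5, 3.4, -29.0], np.float64(0.9), 56], [[-6.5, 2.9, -29.0], np.float64(0.9), 56], [[-6.5, 2.4, -29.1], np.float64(0.9), 56], [[-6.5, 2.0, -29.1], np.float64(0.9), 56], [[-6.5, 1.5, -29.1], np.float64(0.9), 56], [[-6.5, 1.0, -29.1], np.float64(0.9), 56], [[-6.5, 0.5, -29.2], np.float64(0.9), 56]]
[[[-6.5, 0.1, -29.2], np.float64(0.9), 56], [[-6.5, -0.4, -29.2], np.float64(0.9), 56], [[-6.5, -0.9, -29.1], np.float64(0.9), 56], [[-6.5, -1.4, -29.1], np.float64(0.9), 56]]
```

View pics/s10.png

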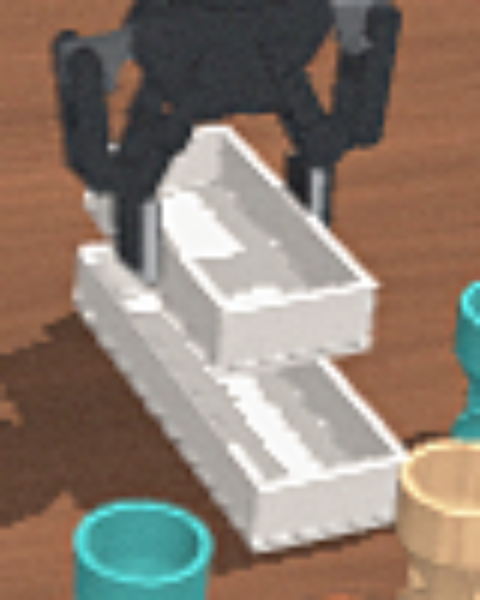

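Emit:
apply_moves:
  targets:
    - [[-20, 0, 0], 0.3, 56]
    - [[-25, 0, -10], 0.9, 56]
    - [[-20, 3, -30], 0.9, 56]
    - [[-10, 3, -40], 0.9, 56]
    - [[-5, 3, -45], 0.9, 56]
    - [[-3, 3, -45], 1, 56]
    - [[0, 3, -45], 1, 56]
    - [[0, 2, -45], 1, 56]
    - [[0, 1, -45], 1, 56]
    - [[0, 0, -30], 1, 56]

```text
clock: 18.95
eef_pos: [501.5, -246.7, 135.6]
tool_rot: [-1.152, 1.505, 0.366]
force: [0.8, -0.9, -0.9]
width: 63.0
```

```bash
python3 -c "
from plan import *
plan(484.5,-312,120,82.6,claw=56,step=30)
"
```

```text
now [ 501.5 -246.7  135.6] jaw 87.05 width 63.0 F [ 0.8 -0.9 -0.9] t 18.95 q7 1.86 tilt x axis [ 0.062  0.024 -0.998]
3 rows; dyaw -4.5
[[[4.3, 4.8, -22.2], np.float64(1.5), 56], [[4.3, 4.2, -22.3], np.float64(1.5), 56], [[4.3, 3.6, -22.4], np.float64(1.5), 56]]
```

Emit:
apply_moves:
  targets:
    - [[4, 5, -28], 1.3, 56]
    - [[4, 5, -20], 1.3, 56]
    - [[4, 3, -12], 1.2, 56]
    - [[0, 0, -4], 0.5, 56]
    - [[0, 0, 0], 0, 56]
    - [[0, 0, 0], 0, 56]

```text
clock: 19.7
eef_pos: [483.4, -311.1, 119.6]
tool_rot: [-1.041, 1.505, 0.398]
force: [-0.3, 0.3, -1.0]
width: 62.6
```

```bash
python3 -c "
from plan import *
plan(484.5,-312,60,82.6,claw=56,step=30)
p,d=eyes.get_image('scene');cv2.imwrite('pics/s11.png',cv2.resize(p[110:270,60:240],None,fx=4,fy=4))"
```

```text
now [ 483.4 -311.1  119.6] jaw 82.5 width 62.6 F [-0.3  0.3 -1. ] t 19.7 q7 1.91 tilt x axis [ 0.061  0.026 -0.998]
2 rows; dyaw 0.1
[[[29.7, 1.1, -1.3], np.float64(-0.1), 56], [[29.7, 1.1, -1.3], np.float64(-0.1), 56]]
```

View pics/s11.png

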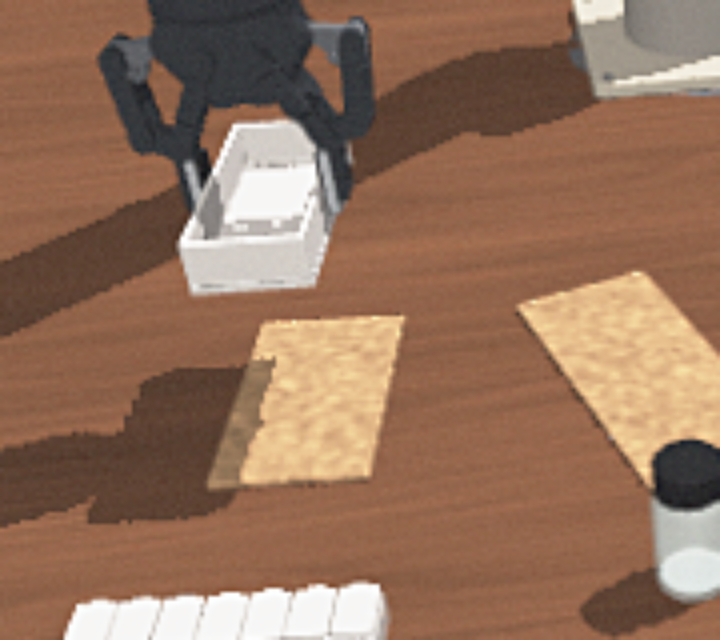

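Emit:
apply_moves:
  targets:
    - [[20, 1, -1], 0, 56]
    - [[30, 2, -1], 0, 56]
    - [[25, 1, -1], 0, 56]
    - [[12, 1, 0], 0, 56]
    - [[5, 0, 0], 0, 56]
    - [[0, 0, 0], 0, 56]
    - [[0, 0, 0], 0, 56]

```text
clock: 20.62
eef_pos: [488.7, -308.7, 28.4]
tool_rot: [-1.109, 1.499, 0.337]
force: [-0.1, 0.4, -1.5]
width: 62.9
```

```bash
python3 -c "
from plan import *
plan(484.5,-312,8,82.6,claw=56,step=30)
p,d=eyes.get_image('scene');cv2.imwrite('pics/s12.png',cv2.resize(p[160:260,80:200],None,fx=6,fy=6))"
```

```text
now [ 488.7 -308.7   28.4] jaw 82.88 width 62.9 F [-0.1  0.4 -1.5] t 20.62 q7 1.89 tilt x axis [ 0.068  0.024 -0.997]
1 rows; dyaw -0.3
[[[20.0, 5.1, -4.5], np.float64(0.3), 56]]
```

View pics/s12.png

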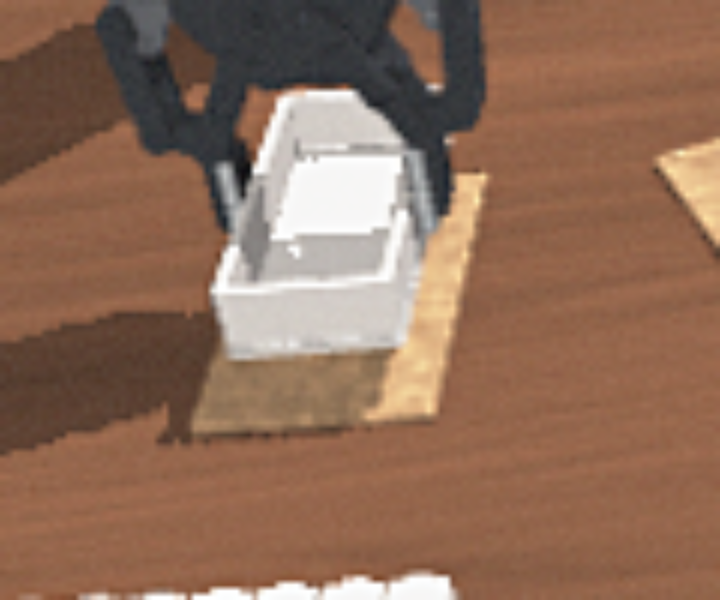

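```bash
python3 -c "
from plan import *
g=lambda q:(np.array(q,float)-2.5)/6+[80,160]
P=toplane('scene',[g((216,291)),g((390,279)),g((285,93))],58.8);print(P.round(1));m=P[:2].mean(0)[:2]
a=np.radians(-7.1);print('centre',m-70*np.array([np.cos(a),np.sin(a)]))"
```

```text
[[ 556.3 -346.3   58.8]
 [ 562.5 -284.7   58.8]
 [ 418.  -330.3   58.8]]
centre [ 489.90782814 -306.81842006]
```

```bash
python3 -c "
from plan import *
plan(483.5,-313,10,82.6,claw=56,step=30)"
```

```text
now [ 488.8 -308.7   28.5] jaw 82.88 width 62.7 F [-0.2 -0.2 -1.6] t 20.68 q7 1.89 tilt x axis [ 0.068  0.024 -0.997]
1 rows; dyaw -0.3
[[[17.9, 5.9, -5.5], np.float64(0.3), 56]]
```

Emit:
apply_moves:
  targets:
    - [[8, 4, -4], 0.2, 56]
    - [[6, 3, -2], 0.1, 56]
    - [[4, 0, 0], 0, 56]
    - [[0, 0, 0], 0, 56]
    - [[0, 0, 0], 0, 56]

```text
clock: 21.3
eef_pos: [481.9, -314.4, 9.2]
tool_rot: [-1.118, 1.498, 0.321]
force: [-0.2, -0.4, -0.7]
width: 62.8
```

```bash
python3 -c "
from plan import *
plan(483.5,-313,7,82.6,claw=56,step=30)"
```

```text
now [ 481.9 -314.4    9.2] jaw 82.51 width 62.8 F [-0.2 -0.4 -0.7] t 21.3 q7 1.9 tilt x axis [ 0.069  0.023 -0.997]
1 rows; dyaw 0.1
[[[2.3, -1.3, 1.5], np.float64(-0.1), 56]]
```

Emit:
apply_moves:
  targets:
    - [[2, -1, 1], 0, 56]
    - [[0.5, 0, 0], 0, 56]
    - [[0, 0, 0], 0, 56]

```text
clock: 21.68
eef_pos: [482.7, -314.3, 8.8]
tool_rot: [-1.137, 1.499, 0.302]
force: [-0.4, 0.2, -1.1]
width: 63.0
```

```bash
python3 -c "
from plan import *
plan(483.5,-313,6,82.6,claw=56,step=30)
p,d=eyes.get_image('scene');cv2.imwrite('pics/s13.png',cv2.resize(p[160:260,80:200],None,fx=6,fy=6))"
```

```text
now [ 482.7 -314.3    8.8] jaw 82.5 width 63.0 F [-0.4  0.2 -1.1] t 21.68 q7 1.9 tilt x axis [ 0.068  0.021 -0.997]
1 rows; dyaw 0.1
[[[2.8, -0.4, 1.3], np.float64(-0.1), 56]]
```

View pics/s13.png

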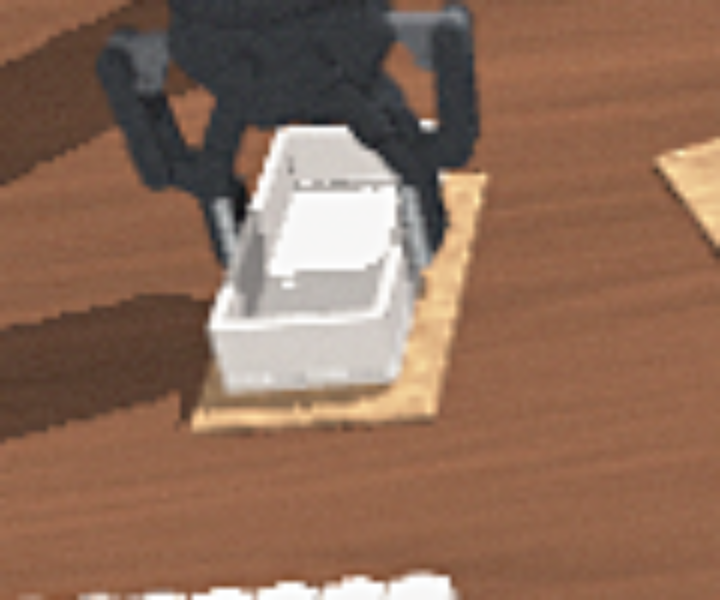

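Emit:
apply_moves:
  targets:
    - [[2.5, 0, 0], 0, 56]
    - [[1, 0, 0], 0, 56]
    - [[0, 0, 0], 0, 56]

```text
clock: 22.1
eef_pos: [482.9, -314.3, 8.7]
tool_rot: [-1.152, 1.499, 0.287]
force: [1.2, -0.1, -1.2]
width: 63.0
```

```bash
python3 -c "
from plan import *
g=lambda q:(np.array(q,float)-2.5)/6+[80,160]
P=toplane('scene',[g((212,325)),g((387,318)),g((280,128))],39.2);print(P.round(1));m=P[:2].mean(0)[:2]
a=np.radians(-7.4);print('centre',m-70*np.array([np.cos(a),np.sin(a)]))
plan(483.5,-313,6,82.6,claw=56,step=30)"
```

```text
[[ 548.8 -352.4   39.2]
 [ 558.5 -289.2   39.2]
 [ 411.8 -336.4   39.2]]
centre [ 484.24100729 -311.82140916]
now [ 482.9 -314.3    8.7] jaw 82.51 width 63.0 F [ 1.2 -0.1 -1.2] t 22.1 q7 1.9 tilt x axis [ 0.069  0.02  -0.997]
1 rows; dyaw 0.1
[[[2.8, -0.2, 1.2], np.float64(-0.1), 56]]
```

Emit:
apply_moves:
  targets:
    - [[5, 0, 0], 0, 56]
    - [[0, 0, 0], 0, 56]

```text
clock: 22.35
eef_pos: [483.7, -314.6, 9.5]
tool_rot: [-1.187, 1.498, 0.252]
force: [0.6, -0.2, -1.4]
width: 62.9
```

```bash
python3 -c "
from plan import *
s=status.read_state();print(s['qpos'].round(3),s['tau'].round(1),s['force'],s['torque'])
p,d=eyes.get_image('scene');cv2.imwrite('pics/s14.png',cv2.resize(p[40:260,60:260],None,fx=3,fy=3))"
```

```text
[ 0.638  0.836 -0.122  1.915  0.111  0.347  1.894] [  0.1 -57.4  -1.3  -9.2  -0.1  -0.1  -0. ] [ 0.58917496 -0.15563434 -1.38725468] [-0.01459235  0.06899224 -0.0041032 ]
```

View pics/s14.png

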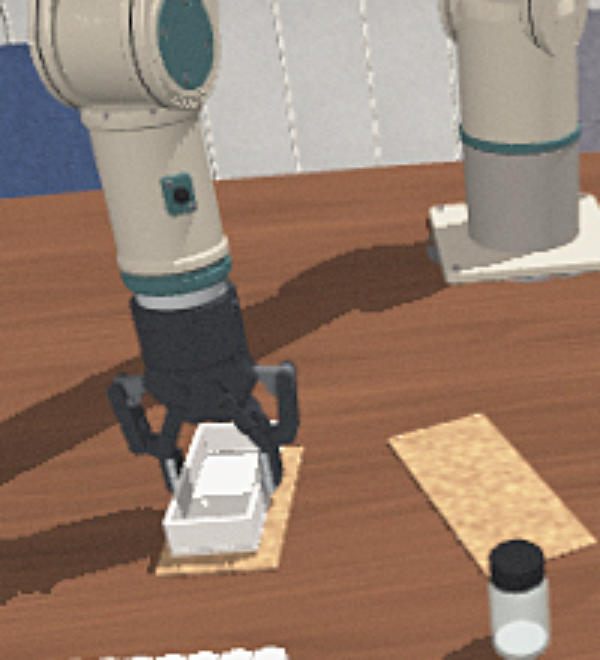

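Emit:
apply_moves:
  targets:
    - [[4, 0, 0], 0, 56]

```text
clock: 22.52
eef_pos: [484.1, -314.8, 8.2]
tool_rot: [-1.197, 1.499, 0.243]
force: [-14.2, 8.7, 59.2]
width: 63.1
```

```bash
python3 -c "
from plan import *
s=status.read_state();print(s['qpos'].round(4),s['qd'].round(3));plan(483.5,-313,6,82.6,claw=56,step=30)"
```

```text
[ 0.6369  0.838  -0.1207  1.9141  0.1119  0.3447  1.8935] [-0.01   0.001  0.011  0.005  0.005 -0.011 -0.008]
now [ 484.1 -314.8    8.2] jaw 82.54 width 63.1 F [-14.2   8.7  59.2] t 22.52 q7 1.89 tilt x axis [ 0.07   0.017 -0.997]
1 rows; dyaw 0.1
[[[2.2, 1.0, 1.6], np.float64(-0.1), 56]]
```

Emit:
apply_moves:
  targets:
    - [[4, 0, 0], 0, 56]

```text
clock: 22.65
eef_pos: [484.1, -314.7, 8.2]
tool_rot: [-1.208, 1.499, 0.231]
force: [-12.8, 7.4, 54.2]
width: 62.8
```

```bash
python3 -c "
from plan import *
s=status.read_state();print(s['qpos'].round(4),s['qd'].round(3));plan(483.5,-313,6,82.6,claw=56,step=30)"
```

```text
[ 0.6356  0.8379 -0.1195  1.9145  0.1122  0.3441  1.8927] [-0.011 -0.001  0.01   0.003  0.002 -0.005 -0.006]
now [ 484.1 -314.7    8.2] jaw 82.54 width 62.8 F [-12.8   7.4  54.2] t 22.65 q7 1.89 tilt x axis [ 0.07   0.016 -0.997]
1 rows; dyaw 0.1
[[[2.2, 1.0, 1.6], np.float64(-0.1), 56]]
```

Emit:
apply_moves:
  targets:
    - [[-1, 0, 0], 0, 56]
    - [[0, 0, 0], 0, 56]

```text
clock: 22.9
eef_pos: [484.5, -314.9, 9.6]
tool_rot: [-1.22, 1.498, 0.22]
force: [0.3, 0.3, -2.7]
width: 62.4
```

```bash
python3 -c "
from plan import *
s=status.read_state();print(s['qpos'].round(4),s['qd'].round(3));plan(483.5,-313,6,82.6,claw=56,step=30)"
```

```text
[ 0.6357  0.8355 -0.1199  1.9145  0.1119  0.3453  1.893 ] [-0.002  0.006 -0.     0.004 -0.    -0.001 -0.001]
now [ 484.5 -314.9    9.6] jaw 82.55 width 62.4 F [ 0.3  0.3 -2.7] t 22.9 q7 1.89 tilt x axis [ 0.071  0.016 -0.997]
1 rows; dyaw 0.0
[[[3.5, 1.5, 1.6], np.float64(-0.0), 56]]
```

Emit:
apply_moves:
  targets:
    - [[1.5, 0, 0], 0, 56]
    - [[0, 0, 0], 0, 70]
    - [[0, 0, 0], 0, 85]
    - [[0, 0, 0], 0, 85]
    - [[0, 0, 0], 0, 85]
    - [[-10, 0, 0], 0, 85]
    - [[-25, 0, 0], 0, 85]
    - [[-40, 0, 0], 0, 85]
    - [[-40, 0, 0], 0, 85]
    - [[-20, 0, 0], 0, 85]

```text
clock: 24.15
eef_pos: [473.8, -316.1, 145.0]
tool_rot: [-1.159, 1.502, 0.282]
force: [0.1, -0.7, 0.3]
width: 84.9
```

```bash
python3 -c "
from plan import *
plan(528,98.5,150,96.6,claw=85,step=45)
p,d=eyes.get_image('scene');np.savez('sc15.npz',p=p);cv2.imwrite('pics/s15.png',cv2.resize(p[140:260,80:240],None,fx=5,fy=5))
cv2.imwrite('pics/s15b.png',cv2.resize(p[140:240,270:370],None,fx=6,fy=6))"
```

```text
now [ 473.8 -316.1  145. ] jaw 82.57 width 84.9 F [ 0.1 -0.7  0.3] t 24.15 q7 1.92 tilt x axis [ 0.066  0.019 -0.998]
10 rows; dyaw 14.0
[[[0.7, 0.0, 41.8], np.float64(-1.4), 85], [[0.7, -1.0, 41.8], np.float64(-1.4), 85], [[0.7, -2.0, 41.8], np.float64(-1.4), 85], [[0.7, -3.0, 41.7], np.float64(-1.4), 85], [[0.7, -4.1, 41.6], np.float64(-1.4), 85], [[0.7, -5.1, 41.5], np.float64(-1.4), 85], [[0.7, -6.1, 41.4], np.float64(-1.4), 85], [[0.7, -7.1, 41.2], np.float64(-1.4), 85], [[0.7, -8.1, 41.0], np.float64(-1.4), 85], [[0.7, -9.1, 40.8], np.float64(-1.4), 85]]
```

View pics/s15.png

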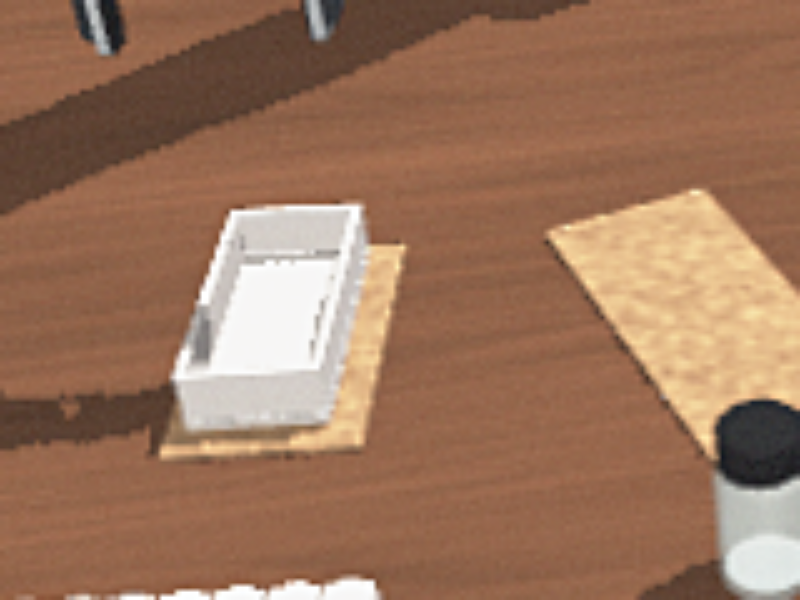

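View pics/s15b.png

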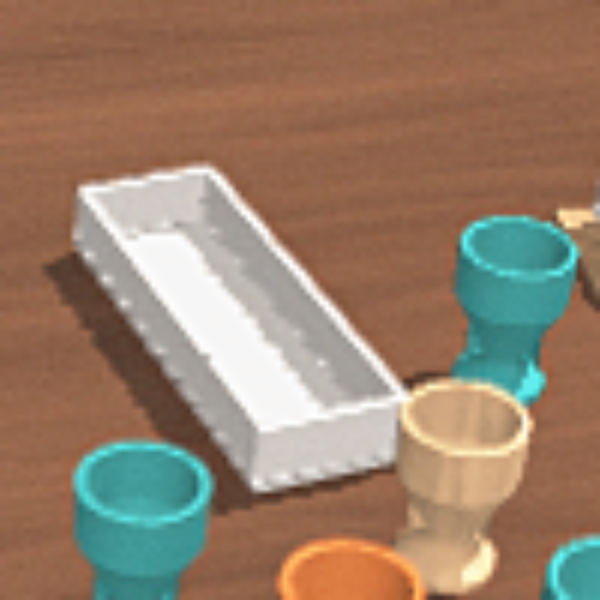

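```bash
python3 -c "
from plan import *
for z,Q,g in((37,((233,212),(361,208),(328,375),(177,379)),lambda q:(np.array(q,float)-2)/5+[80,140]),(33,((82,190),(208,168),(405,402),(260,430)),lambda q:(np.array(q,float)-2.5)/6+[270,140])):
    P=toplane('scene',[g(q) for q in Q],z)[:,:2];print(P.round(1).tolist(),P.mean(0).round(1));d=(P[2]+P[3]-P[0]-P[1]);print(np.degrees(np.arctan2(d[1],d[0])),np.linalg.norm(d)/2)
"
```

```text
[[413.3, -336.9], [423.7, -274.2], [563.6, -287.1], [552.0, -352.5]] [ 488.2 -312.7]
-5.8416864463826 139.98587334832118
[[440.9, 60.1], [434.1, 120.0], [622.2, 139.3], [627.3, 79.0]] [531.1  99.6]
5.833825818812225 188.2187534146591
```

Emit:
apply_moves:
  targets:
    - [[0, 0, 25], -1.4, 85]
    - [[0, -1, 42], -1.4, 85]
    - [[0, -2, 45], -1.4, 85]
    - [[0, -3, 45], -1.4, 85]
    - [[0, -4, 45], -1.4, 85]
    - [[0, -5, 45], -1.4, 85]
    - [[0, -6, 45], -1.4, 85]
    - [[0, -7, 40], -1.4, 85]
    - [[0, -6, 25], -1, 85]
    - [[0, -3, 10], 0, 85]

```text
clock: 25.45
eef_pos: [523.5, 58.5, 158.4]
tool_rot: [-1.475, 1.494, 0.18]
force: [0.1, -0.1, 0.1]
width: 85.3
```

```bash
python3 -c "
from plan import *
plan(528,98.5,130,96.6,claw=85,step=45)
p,d=eyes.get_image('top');cv2.imwrite('pics/t16.png',cv2.resize(p[160:310,200:430],None,fx=3.4,fy=3.4))"
```

```text
now [523.5  58.5 158.4] jaw 94.89 width 85.3 F [ 0.1 -0.1  0.1] t 25.45 q7 1.37 tilt x axis [ 0.075  0.014 -0.997]
2 rows; dyaw 1.7
[[[14.6, -2.8, 19.6], np.float64(-0.9), 85], [[14.6, -3.1, 19.6], np.float64(-0.9), 85]]
```

View pics/t16.png

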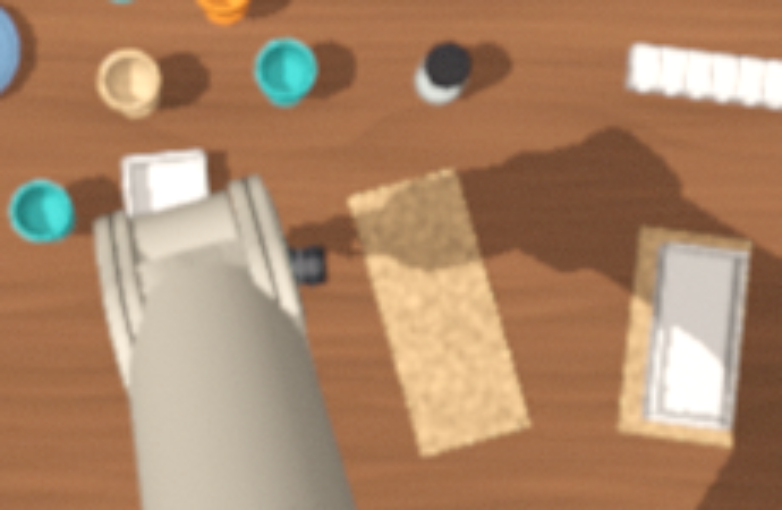

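```bash
python3 -c "
from plan import *
g=lambda q:(np.array(q,float)-1.2)/3.4+[200,160]
P=toplane('top',[g(q) for q in((660,243),(747,250),(732,426),(647,420))],37)[:,:2];print(P.round(1).tolist(),P.mean(0).round(1));d=(P[0]+P[1]-P[2]-P[3]);print(np.degrees(np.arctan2(d[1],d[0])),np.linalg.norm(d)/2)
P=toplane('top',[g(q) for q in((642,228),(750,241),(732,445),(620,430))],4)[:,:2];print(P.mean(0).round(1));d=(P[0]+P[1]-P[2]-P[3]);print(np.degrees(np.arctan2(d[1],d[0])))
"
```

```text
[[555.6, -286.1], [550.7, -355.2], [412.6, -339.8], [416.7, -273.2]] [ 483.9 -313.6]
-5.827714279371962 139.239755348457
[ 483.7 -313.6]
-6.875055073648348
```

Emit:
apply_moves:
  targets:
    - [[10, -2, 15], -0.6, 85]
    - [[25, -2, 17], -0.6, 85]
    - [[25, 0, 6], -0.3, 85]
    - [[20, 0, 2], 0, 85]
    - [[12, 0, 0], 0, 85]
    - [[4, 0, 0], 0, 85]
    - [[0, 0, 0], 0, 85]

```text
clock: 26.38
eef_pos: [531.5, 97.9, 58.2]
tool_rot: [-1.521, 1.495, 0.154]
force: [0.2, 0.4, -0.4]
width: 84.7
```

```bash
python3 -c "
from plan import *
plan(529.5,99,30,96.3,claw=85,step=45)"
```

```text
now [531.5  97.9  58.2] jaw 96.0 width 84.7 F [ 0.2  0.4 -0.4] t 26.38 q7 1.28 tilt x axis [ 0.075  0.012 -0.997]
1 rows; dyaw 0.3
[[[28.0, 4.0, 1.2], np.float64(-0.3), 85]]
```

Emit:
apply_moves:
  targets:
    - [[16, 3, 1], -0.2, 85]
    - [[16, 2, 1], 0, 85]
    - [[10, 1, 0], 0, 85]
    - [[5, 1, 0], 0, 85]
    - [[0, 0, 0], 0, 85]
    - [[0, 0, 0], 0, 85]

```text
clock: 27.12
eef_pos: [530.4, 99.4, 11.3]
tool_rot: [-1.52, 1.49, 0.157]
force: [0.3, -0.5, 0.7]
width: 84.9
```

```bash
python3 -c "
from plan import *
plan(529.5,99,4,96.3,claw=85,step=45)
p,d=eyes.get_image('scene');cv2.imwrite('pics/s17.png',cv2.resize(p[140:240,270:370],None,fx=6,fy=6))"
```

```text
now [530.4  99.4  11.3] jaw 96.07 width 84.9 F [ 0.3 -0.5  0.7] t 27.12 q7 1.01 tilt x axis [ 0.08   0.013 -0.997]
1 rows; dyaw 0.2
[[[7.2, 1.5, -0.3], np.float64(-0.2), 85]]
```

View pics/s17.png

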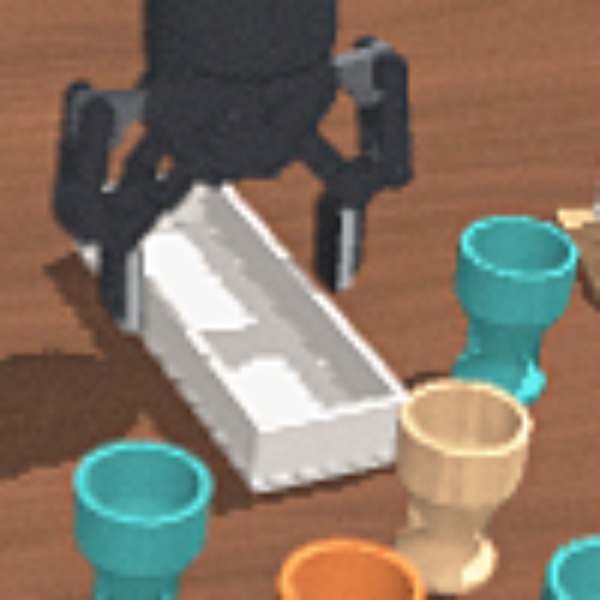

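Emit:
apply_moves:
  targets:
    - [[4, 1, 0], -0.2, 85]
    - [[3, 0, 0], 0, 85]
    - [[0, 0, 0], 0, 85]

```text
clock: 27.55
eef_pos: [530.9, 99.5, 5.2]
tool_rot: [-1.533, 1.488, 0.147]
force: [0.4, 0.5, -0.5]
width: 84.8
```

```bash
python3 -c "
from plan import *
print(status.read_state()['qpos'].round(3))
plan(529.5,99,4,96.3,claw=85,step=45)"
```

```text
[-0.135  0.814 -0.161  2.049  0.56   0.236  0.896]
now [530.9  99.5   5.2] jaw 96.26 width 84.8 F [ 0.4  0.5 -0.5] t 27.55 q7 0.9 tilt x axis [ 0.082  0.012 -0.997]
1 rows; dyaw 0.0
[[[1.1, 1.5, -0.3], np.float64(-0.0), 85]]
```

Emit:
apply_moves:
  targets:
    - [[0, 0, 0], 0, 70]
    - [[0, 0, 0], 0, 56]
    - [[0, 0, 0], 0, 56]
    - [[0, 0, 0], 0, 56]
    - [[-5, 0, 0], 0, 56]
    - [[-15, 0, 0], 0, 56]
    - [[-30, 0, 0], 0, 56]
    - [[-30, 0, 0], 0, 56]
    - [[-15, 0, 0], 0, 56]
    - [[0, 0, 0], 0, 56]

```text
clock: 28.8
eef_pos: [522.6, 98.1, 106.2]
tool_rot: [-1.547, 1.486, 0.134]
force: [0.0, 0.2, -1.4]
width: 63.0
```

```bash
python3 -c "
from plan import *
print(status.read_state()['qpos'].round(3))
plan(502.7,-113,110,106.2,claw=56,step=30)
p,d=eyes.get_image('scene');cv2.imwrite('pics/s18.png',cv2.resize(p[100:240,250:390],None,fx=5,fy=5))"
```

```text
[-0.023  0.633 -0.328  2.033  0.473  0.461  0.977]
now [522.6  98.1 106.2] jaw 96.28 width 63.0 F [ 0.   0.2 -1.4] t 28.8 q7 0.98 tilt x axis [ 0.084  0.011 -0.996]
8 rows; dyaw 9.9
[[[-1.0, 5.3, -26.0], np.float64(-1.2), 56], [[-1.0, 5.8, -25.8], np.float64(-1.2), 56], [[-1.0, 6.4, -25.7], np.float64(-1.2), 56], [[-1.0, 7.0, -25.6], np.float64(-1.2), 56], [[-1.0, 7.5, -25.4], np.float64(-1.2), 56], [[-1.0, 8.1, -25.2], np.float64(-1.2), 56], [[-1.0, 8.6, -25.0], np.float64(-1.2), 56], [[-1.0, 9.1, -24.9], np.float64(-1.2), 56]]
```

View pics/s18.png

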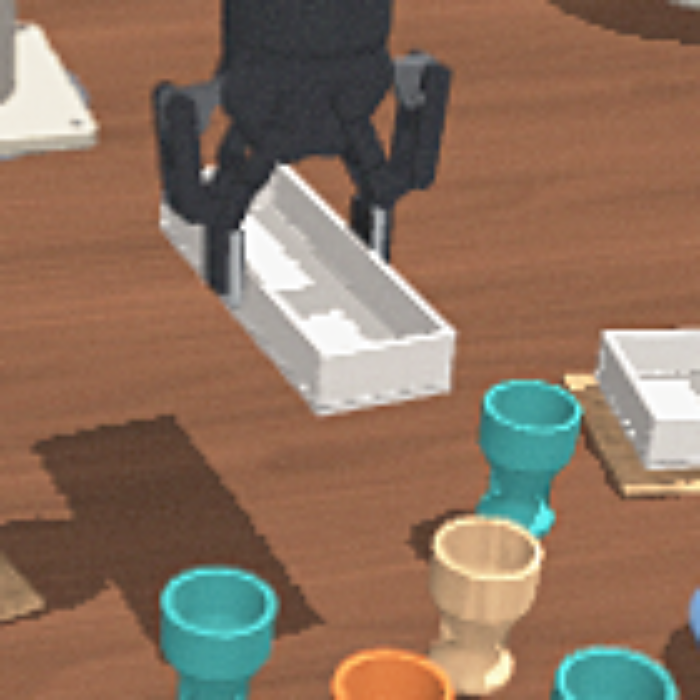

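Emit:
apply_moves:
  targets:
    - [[0, 10, 0], 0, 56]
    - [[0, 20, 0], 0, 56]
    - [[0, 25, 0], 0, 56]
    - [[0, 20, 0], 0, 56]
    - [[0, 10, 0], 0, 56]
    - [[0, 4, 0], 0, 56]

```text
clock: 29.6
eef_pos: [425.4, 86.9, 93.3]
tool_rot: [-1.562, 1.499, 0.119]
force: [0.6, -0.6, -1.6]
width: 62.6
```

```bash
python3 -c "
from plan import *
print(status.read_state()['qpos'].round(3))
plan(502.7,-113,110,106.2,claw=56,step=300)"
```

```text
[-0.11   0.571 -0.234  2.283  0.553  0.267  0.846]
now [425.4  86.9  93.3] jaw 96.31 width 62.6 F [ 0.6 -0.6 -1.6] t 29.6 q7 0.85 tilt x axis [ 0.071  0.009 -0.997]
1 rows; dyaw 9.9
[[[-12.9, -55.9, -207.2], np.float64(-9.9), 56]]
```

Emit:
apply_moves:
  targets:
    - [[0, 15, 0], 0, 56]
    - [[0, 15, 0], 0, 56]
    - [[0, 10, 0], 0, 56]
    - [[0, 5, 0], 0, 56]

```text
clock: 30.1
eef_pos: [382.4, 83.2, 89.4]
tool_rot: [-1.538, 1.496, 0.142]
force: [-0.1, 0.8, -1.5]
width: 62.7
```

```bash
python3 -c "
from plan import *
print(status.read_state()['qpos'].round(3))
plan(502.7,-113,110,106.2,claw=56,step=300)"
```

```text
[-0.054  0.563 -0.342  2.396  0.974  0.236  0.387]
now [382.4  83.2  89.4] jaw 96.28 width 62.7 F [-0.1  0.8 -1.5] t 30.1 q7 0.39 tilt x axis [ 0.074  0.011 -0.997]
1 rows; dyaw 9.9
[[[-13.6, -99.4, -208.1], np.float64(-9.9), 56]]
```

Emit:
apply_moves:
  targets:
    - [[0, 15, 0], 0, 56]
    - [[0, 15, 0], 0, 56]
    - [[0, 10, 0], 0, 56]

```text
clock: 30.48
eef_pos: [352.8, 82.1, 88.6]
tool_rot: [-1.504, 1.5, 0.175]
force: [-0.2, -0.8, -1.2]
width: 62.7
```

```bash
python3 -c "
from plan import *
print(status.read_state()['qpos'].round(3))
plan(502.7,-113,110,106.2,claw=56,step=300)"
```

```text
[-0.038  0.557 -0.394  2.466  1.216  0.233  0.111]
now [352.8  82.1  88.6] jaw 96.21 width 62.7 F [-0.2 -0.8 -1.2] t 30.48 q7 0.11 tilt x axis [ 0.07   0.012 -0.997]
1 rows; dyaw 10.0
[[[-13.3, -129.1, -210.0], np.float64(-10.0), 56]]
```

Emit:
apply_moves:
  targets:
    - [[-5, -10, -5], -0.5, 56]
    - [[-5, -15, -15], -1, 56]
    - [[-5, -18, -25], -1, 56]
    - [[-3, -18, -28], -1, 56]
    - [[-3, -18, -28], -1, 56]
    - [[-3, -15, -28], -1, 56]
    - [[0, -12, -28], -1, 56]
    - [[0, -8, -22], -1, 56]
    - [[0, -4, -12], -0.5, 56]
    - [[0, 0, -4], 0, 56]

```text
clock: 31.72
eef_pos: [513.5, -96.3, 120.8]
tool_rot: [-1.575, 1.492, 0.242]
force: [0.1, -0.4, -1.7]
width: 63.0
```

```bash
python3 -c "
from plan import *
print(status.read_state()['qpos'].round(3))
plan(502.7,-113,110,106.2,claw=56,step=30)"
```

```text
[ 0.667  0.705 -0.789  2.028  0.808  0.655  1.176]
now [513.5 -96.3 120.8] jaw 104.14 width 63.0 F [ 0.1 -0.4 -1.7] t 31.73 q7 1.18 tilt x axis [ 0.077  0.019 -0.997]
1 rows; dyaw 2.1
[[[9.7, 15.4, -13.5], np.float64(-2.1), 56]]
```

Emit:
apply_moves:
  targets:
    - [[10, 6, -5], -0.8, 56]
    - [[20, 8, -6], -0.8, 56]
    - [[20, 5, -3], -0.4, 56]
    - [[15, 2, 0], 0, 56]
    - [[8, 1, 0], 0, 56]
    - [[3, 0, 0], 0, 56]
    - [[0, 0, 0], 0, 56]

```text
clock: 32.6
eef_pos: [497.8, -113.1, 38.6]
tool_rot: [-1.586, 1.495, 0.273]
force: [-0.4, -0.6, -0.6]
width: 63.0
```

```bash
python3 -c "
from plan import *
print(status.read_state()['qpos'].round(3))
plan(502.7,-113,20,106.2,claw=56,step=30)
p,d=eyes.get_image('scene');cv2.imwrite('pics/s19.png',cv2.resize(p[130:250,170:290],None,fx=5,fy=5))"
```

```text
[ 0.6    0.811 -0.622  2.098  1.029  0.477  1.057]
now [ 497.8 -113.1   38.6] jaw 106.51 width 63.0 F [-0.4 -0.6 -0.6] t 32.6 q7 1.06 tilt x axis [ 0.073  0.02  -0.997]
1 rows; dyaw -0.3
[[[18.9, -3.3, -1.3], np.float64(0.3), 56]]
```

View pics/s19.png

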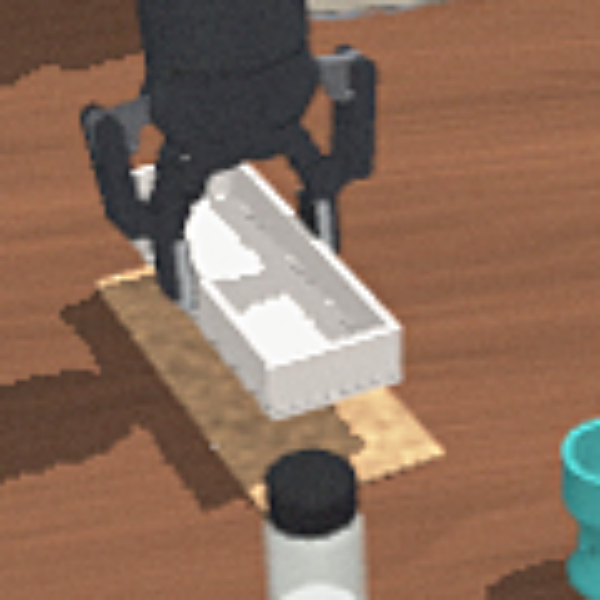

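```bash
python3 -c "
from plan import *
g=lambda q:(np.array(q,float)-2)/5+[170,130]
for z in (64,67,70):
  P=toplane('scene',[g((268,367)),g((401,328))],z);m=P.mean(0)[:2]
  a=np.radians(16.5);print(P.round(1).tolist(),'centre',m-95*np.array([np.cos(a),np.sin(a)]))"
```

```text
[[595.6, -117.3, 64.0], [578.4, -55.3, 64.0]] centre [ 495.92115539 -113.27894576]
[[600.0, -117.7, 67.0], [582.8, -56.1, 67.0]] centre [ 500.2840047  -113.88966714]
[[604.3, -118.1, 70.0], [587.2, -56.9, 70.0]] centre [ 504.64685401 -114.50038852]
```

Emit:
apply_moves:
  targets:
    - [[10, -3, -1], 0.2, 56]
    - [[12, -2, -1], 0.1, 56]
    - [[6, 0, 0], 0, 56]
    - [[0, 0, 0], 0, 56]
    - [[0, 0, 0], 0, 56]

```text
clock: 33.28
eef_pos: [507.0, -113.4, 10.1]
tool_rot: [-1.6, 1.493, 0.253]
force: [-0.7, -1.2, 2.2]
width: 62.9
```

```bash
python3 -c "
from plan import *
print(status.read_state()['qpos'].round(3))
plan(502,-113,9,106.2,claw=56,step=30)"
```

```text
[ 0.555  0.858 -0.558  2.083  1.098  0.429  0.991]
now [ 507.  -113.4   10.1] jaw 106.16 width 62.9 F [-0.7 -1.2  2.2] t 33.27 q7 0.99 tilt x axis [ 0.075  0.02  -0.997]
1 rows; dyaw 0.0
[[[0.7, 4.8, 1.8], np.float64(-0.0), 56]]
```

Emit:
apply_moves:
  targets:
    - [[-3, 3, 1], 0, 56]
    - [[0, 3, 1], 0, 56]
    - [[0, 0, 0], 0, 56]

```text
clock: 33.65
eef_pos: [499.6, -113.1, 12.8]
tool_rot: [-1.594, 1.493, 0.259]
force: [-0.5, 0.2, -2.1]
width: 62.5
```

```bash
python3 -c "
from plan import *
plan(502,-113,9,106.2,claw=56,step=30)
p,d=eyes.get_image('scene');cv2.imwrite('pics/s20.png',cv2.resize(p[130:250,170:290],None,fx=5,fy=5))"
```

```text
now [ 499.6 -113.1   12.8] jaw 106.17 width 62.5 F [-0.5  0.2 -2.1] t 33.65 q7 0.98 tilt x axis [ 0.075  0.02  -0.997]
1 rows; dyaw 0.0
[[[4.0, -2.0, -0.6], np.float64(-0.0), 56]]
```

View pics/s20.png

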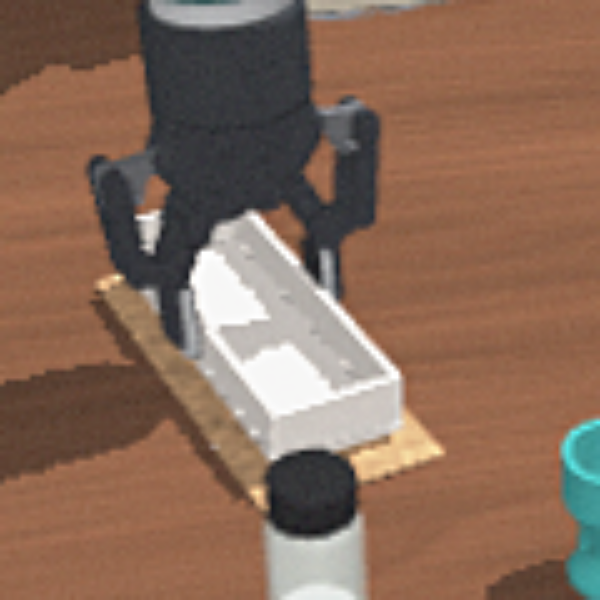

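```bash
python3 -c "
from plan import *
g=lambda q:(np.array(q,float)-2)/5+[170,130]
for z in (39,41,43):
  P=toplane('scene',[g((271,420)),g((401,378)),g((140,214))],z);m=P[:2].mean(0)[:2]
  a=np.radians(16.2);print(P.round(1).tolist(),'centre',m-95*np.array([np.cos(a),np.sin(a)]))"
```

```text
[[600.4, -118.1, 39.0], [581.5, -56.4, 39.0], [409.0, -159.1, 39.0]] centre [ 499.69950913 -113.76232662]
[[603.1, -118.4, 41.0], [584.3, -56.9, 41.0], [412.5, -159.2, 41.0]] centre [ 502.44892836 -114.14556774]
[[605.8, -118.6, 43.0], [587.1, -57.4, 43.0], [416.0, -159.3, 43.0]] centre [ 505.19834758 -114.52880886]
```

Emit:
apply_moves:
  targets:
    - [[4, -1, -0.5], 0, 56]
    - [[0, 0, 0], 0, 56]

```text
clock: 33.95
eef_pos: [501.2, -113.1, 10.2]
tool_rot: [-1.612, 1.492, 0.241]
force: [-0.3, -0.9, 0.7]
width: 63.1
```

Emit:
apply_moves:
  targets:
    - [[1.5, 0, 0], 0, 56]
    - [[0, 0, 0], 0, 56]
    - [[0, 0, 0], 0, 70]
    - [[0, 0, 0], 0, 85]
    - [[0, 0, 0], 0, 85]
    - [[0, 0, 0], 0, 85]
    - [[-10, 0, 0], 0, 85]
    - [[-25, 0, 0], 0, 85]
    - [[-35, 0, 0], 0, 85]
    - [[-35, 0, 0], 0, 85]

```text
clock: 35.2
eef_pos: [491.8, -114.2, 116.5]
tool_rot: [-1.595, 1.496, 0.26]
force: [0.9, 0.1, -0.4]
width: 84.9
```

```bash
python3 -c "
from plan import *
print(status.read_state()['qpos'].round(3))
plan(689,-114,160,90,claw=85,step=30)
p,d=eyes.get_image('scene');np.savez('sc21.npz',p=p);cv2.imwrite('pics/s21.png',cv2.resize(p[130:270,80:290],None,fx=3.8,fy=3.8))
p,d=eyes.get_image('top');np.savez('tp21.npz',p=p);cv2.imwrite('pics/t21.png',cv2.resize(p[160:310,200:430],None,fx=3.4,fy=3.4))"
```

```text
[ 0.716  0.697 -0.79   2.071  0.827  0.63   1.227]
now [ 491.8 -114.2  116.5] jaw 106.29 width 84.9 F [ 0.9  0.1 -0.4] t 35.2 q7 1.23 tilt x axis [ 0.072  0.019 -0.997]
7 rows; dyaw -16.3
[[[-4.2, -27.4, -7.9], np.float64(2.3), 85], [[-4.2, -27.7, -6.8], np.float64(2.3), 85], [[-4.2, -28.0, -5.6], np.float64(2.3), 85], [[-4.2, -28.2, -4.5], np.float64(2.3), 85], [[-4.2, -28.3, -3.3], np.float64(2.3), 85], [[-4.2, -28.5, -2.2], np.float64(2.3), 85], [[-4.2, -28.5, -1.0], np.float64(2.3), 85]]
```

View pics/s21.png

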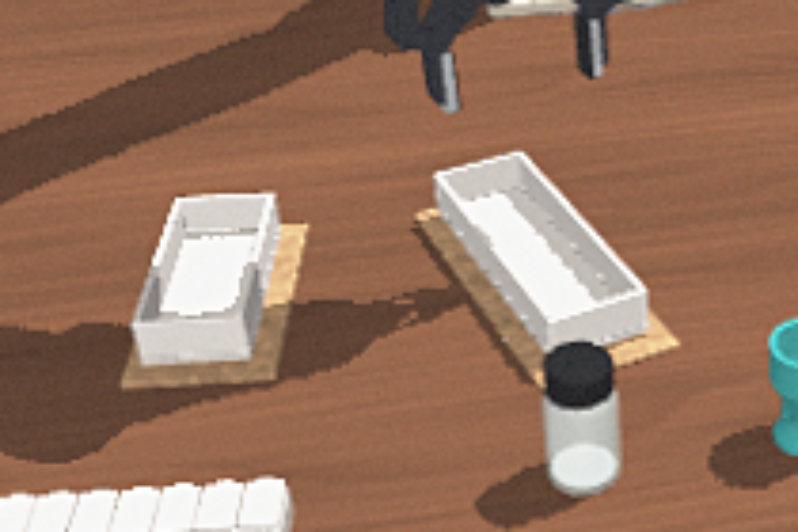

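View pics/t21.png

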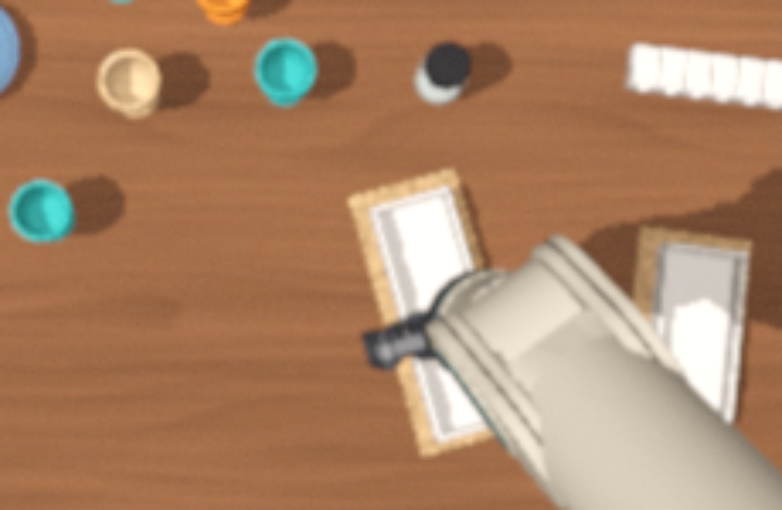

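```bash
python3 -c "
from plan import *
C=np.array([1287,-184.])
def sh(P,d): v=C-P[:2];v/=np.linalg.norm(v);return P[:2]+v*d
g=lambda q:(np.array(q,float)-1.4)/3.8+[80,130]
print('base',sh(toplane('scene',[g((583,494))],0)[0],-20))
print('capfar',sh(toplane('scene',[g((578,341))],78)[0],18.5))
p=np.load('tp21.npz')['p'];
for th in(60,80,100):
  m=cv2.inRange(p,(0,0,0),(th,th,th));m[:168]=0;m[195:]=0;m[:,:318]=0;m[:,345:]=0
  c=max(cv2.findContours(m,cv2.RETR_EXTERNAL,cv2.CHAIN_APPROX_NONE)[0],key=cv2.contourArea);x,y,w,h=cv2.boundingRect(c);print(x,y,w,h,toplane('top',[(x+w/2-.5,y-.5)],78)[0]-[18.5,0,0],toplane('top',[(x+w/2-.5,y+h-.5)],60)[0]+[18.5,0,0])
g=lambda q:(np.array(q,float)-1.2)/3.4+[200,160]
print('cap circle clicked',toplane('top',[g((448,65))],78),toplane('top',[g((448,43)),g((424,65)),g((470,65))],78))
print('egg rim',toplane('top',[g((130,78)),g((97,78)),g((162,78)),g((130,47)),g((130,108))],66).round(1))
p=np.load('sc21.npz')['p'];cv2.imwrite('pics/s22.png',cv2.resize(p[190:275,215:300],None,fx=7,fy=7))
s=np.load('scene0.npz')['p'];cv2.imwrite('pics/s23.png',cv2.resize(s[190:275,315:400],None,fx=7,fy=7))
"
```

```text
base [ 688.16145361 -114.35705207]
capfar [ 694.17611684 -112.74834592]
326 176 7 9 [ 679.70295498 -107.4504037    78.        ] [ 695.74845964 -109.19465135   60.        ]
326 173 12 12 [ 687.86222375 -114.09910543   78.        ] [ 695.8204485  -115.89983193   60.        ]
325 173 14 13 [ 687.86222375 -114.09910543   78.        ] [ 693.10149094 -115.89164913   60.        ]
cap circle clicked [[ 689.48674585 -113.81426954   78.        ]] [[ 706.91517595 -113.86679027   78.        ]
 [ 689.28471443  -95.1290989    78.        ]
 [ 689.67219701 -130.94591146   78.        ]]
egg rim [[678.8 134.4  66. ]
 [678.5 160.3  66. ]
 [679.  109.4  66. ]
 [703.5 135.   66. ]
 [654.9 133.9  66. ]]
```

View pics/s22.png

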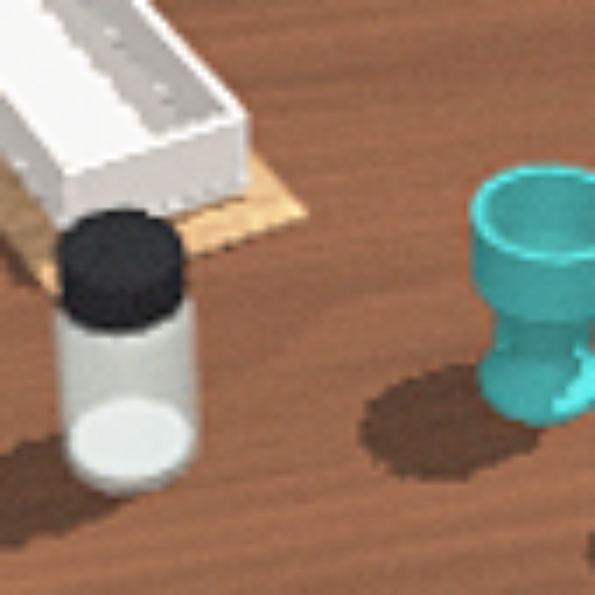

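View pics/s23.png

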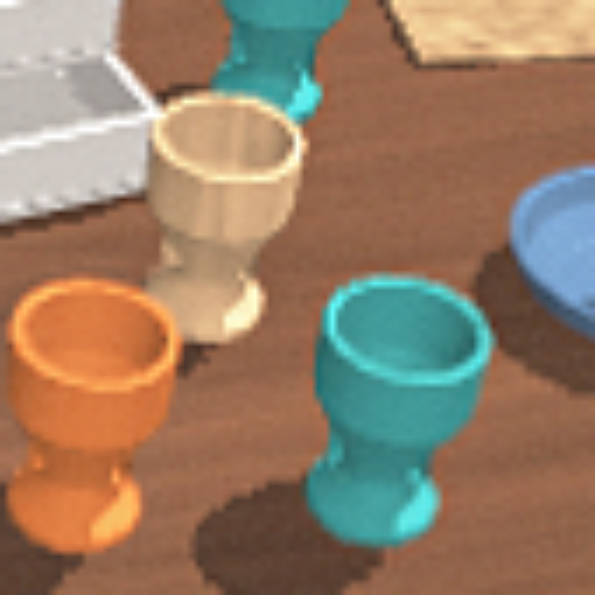

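Emit:
apply_moves:
  targets:
    - [[-4, -15, -4], 0.1, 85]
    - [[-4, -25, -7], 0.1, 85]
    - [[-4, -30, -8], 0, 85]
    - [[-4, -30, -8], 0, 85]
    - [[0, -30, -8], 0, 85]
    - [[0, -25, -7], 0, 85]
    - [[0, -20, -5], 0, 85]
    - [[0, -10, -3], 0, 85]
    - [[0, -4, -1], 0, 85]
    - [[0, 0, 0], 0, 85]

```text
clock: 36.55
eef_pos: [687.9, -113.0, 146.9]
tool_rot: [-1.62, 1.5, 0.231]
force: [0.0, 0.5, -0.3]
width: 84.8
```

```bash
python3 -c "
from plan import *
print(status.read_state()['qpos'].round(3))
plan(690,-114,110,105,claw=85,step=30)"
```

```text
[ 0.568  0.885 -0.823  1.507  0.722  0.995  1.42 ]
now [ 687.9 -113.   146.9] jaw 106.05 width 84.8 F [ 0.   0.5 -0.3] t 36.55 q7 1.42 tilt x axis [ 0.069  0.016 -0.998]
2 rows; dyaw -1.1
[[[18.5, 0.4, -0.7], np.float64(0.5), 85], [[18.5, 0.4, -0.7], np.float64(0.5), 85]]
```

```bash
python3 -c "
from plan import *
plan(690,-114,30,105,claw=85,step=20)"
```

```text
now [ 687.9 -113.   146.9] jaw 106.05 width 84.8 F [ 0.   0.5 -0.3] t 36.55 q7 1.42 tilt x axis [ 0.069  0.016 -0.998]
6 rows; dyaw -1.1
[[[19.5, 1.1, -0.2], np.float64(0.2), 85], [[19.5, 1.1, -0.2], np.float64(0.2), 85], [[19.5, 1.1, -0.2], np.float64(0.2), 85], [[19.5, 1.1, -0.2], np.float64(0.2), 85], [[19.5, 1.1, -0.2], np.float64(0.2), 85], [[19.5, 1.1, -0.2], np.float64(0.2), 85]]
```

Emit:
apply_moves:
  targets:
    - [[10, 1, 0], 0.2, 85]
    - [[18, 1, 0], 0.2, 85]
    - [[18, 1, 0], 0.2, 85]
    - [[12, 1, 0], 0, 85]
    - [[4, 0, 0], 0, 85]
    - [[0, 0, 0], 0, 85]

```text
clock: 37.3
eef_pos: [685.4, -113.9, 78.6]
tool_rot: [-1.602, 1.505, 0.238]
force: [0.2, 0.1, 0.5]
width: 85.0
```

```bash
python3 -c "
from plan import *
plan(690,-114,30,105,claw=85,step=20)
p,d=eyes.get_image('scene');cv2.imwrite('pics/s24.png',cv2.resize(p[150:275,180:305],None,fx=5,fy=5))"
```

```text
now [ 685.4 -113.9   78.6] jaw 105.42 width 85.0 F [0.2 0.1 0.5] t 37.3 q7 1.36 tilt x axis [ 0.064  0.016 -0.998]
3 rows; dyaw -0.4
[[[16.3, -0.4, -0.4], np.float64(0.1), 85], [[16.3, -0.4, -0.4], np.float64(0.1), 85], [[16.3, -0.4, -0.4], np.float64(0.1), 85]]
```

View pics/s24.png

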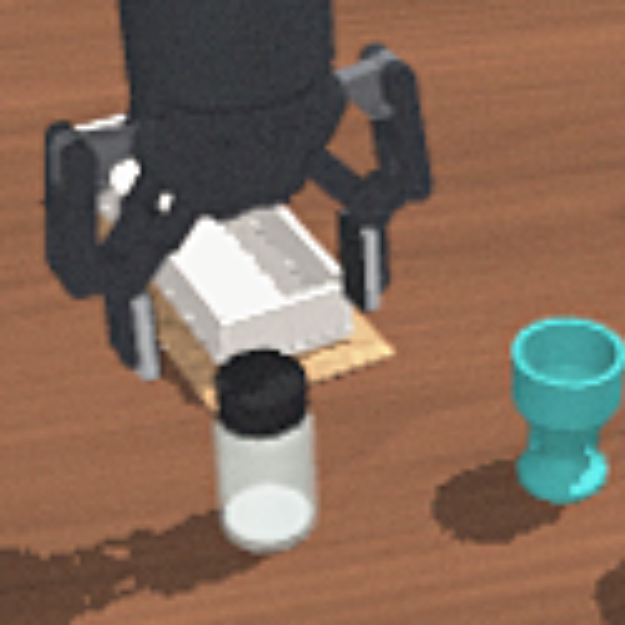

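Emit:
apply_moves:
  targets:
    - [[10, -2, 0], 0.1, 85]
    - [[15, -1, 0], 0.1, 85]
    - [[14, -1, 0], 0, 85]
    - [[8, 0, 0], 0, 85]
    - [[2, 0, 0], 0, 85]
    - [[0, 0, 0], 0, 85]

```text
clock: 38.1
eef_pos: [693.7, -111.8, 27.2]
tool_rot: [-1.604, 1.503, 0.232]
force: [0.3, -0.3, -0.2]
width: 85.1
```

```bash
python3 -c "
from plan import *
plan(691,-114,30,105,claw=85,step=20)
p,d=eyes.get_image('scene');cv2.imwrite('pics/s25.png',cv2.resize(p[150:275,180:305],None,fx=5,fy=5))"
```

```text
now [ 693.7 -111.8   27.2] jaw 105.21 width 85.1 F [ 0.3 -0.3 -0.2] t 38.1 q7 1.32 tilt x axis [ 0.066  0.015 -0.998]
1 rows; dyaw -0.2
[[[-3.0, 3.0, -1.4], np.float64(0.2), 85]]
```

View pics/s25.png

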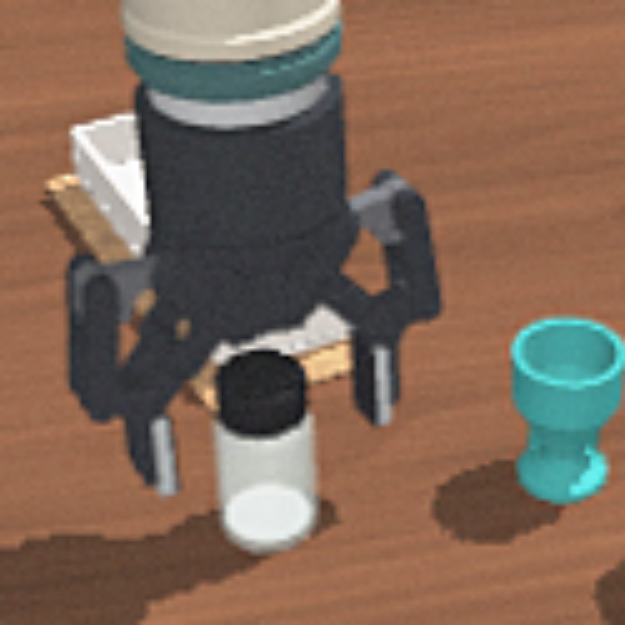

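Emit:
apply_moves:
  targets:
    - [[-3, 3, -2], 0.1, 85]
    - [[0, 0, 0], 0, 85]
    - [[0, 0, 0], 0, 60]
    - [[0, 0, 0], 0, 32]
    - [[0, 0, 0], 0, 32]
    - [[0, 0, 0], 0, 32]
    - [[0, 0, 0], 0, 32]

```text
clock: 39.02
eef_pos: [692.1, -114.8, 32.3]
tool_rot: [-1.616, 1.5, 0.218]
force: [-0.3, 0.2, 1.6]
width: 37.7
```

```bash
python3 -c "
from plan import *
plan(691,-114,30,105,claw=85,step=20)
p,d=eyes.get_image('scene');cv2.imwrite('pics/s26.png',cv2.resize(p[150:275,180:305],None,fx=5,fy=5))"
```

```text
now [ 692.1 -114.8   32.3] jaw 105.09 width 37.7 F [-0.3  0.2  1.6] t 39.02 q7 1.32 tilt x axis [ 0.069  0.015 -0.998]
1 rows; dyaw -0.1
[[[2.2, 1.0, 1.1], np.float64(0.1), 85]]
```

View pics/s26.png

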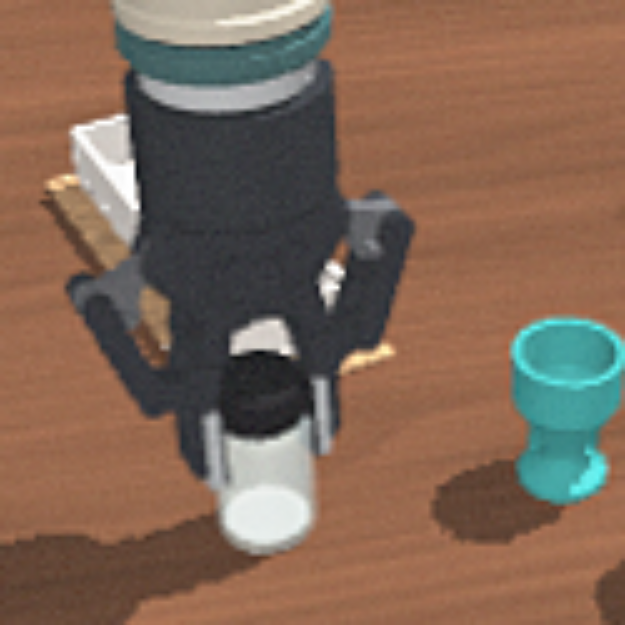

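Emit:
apply_moves:
  targets:
    - [[-5, 0, 0], 0, 32]
    - [[-15, 0, 0], 0, 32]
    - [[-25, 0, 0], 0, 32]
    - [[-20, 0, 0], 0, 32]
    - [[-10, 0, 0], 0, 32]
    - [[-3, 0, 0], 0, 32]
    - [[0, 0, 0], 0, 32]

```text
clock: 39.95
eef_pos: [686.8, -116.3, 117.2]
tool_rot: [-1.632, 1.499, 0.202]
force: [-0.2, -0.1, -1.1]
width: 37.6
```

```bash
python3 -c "
from plan import *
plan(504,-113.5,105,105,claw=32,step=20)
p,d=eyes.get_image('scene');cv2.imwrite('pics/s27.png',cv2.resize(p[130:275,170:315],None,fx=4,fy=4))"
```

```text
now [ 686.8 -116.3  117.2] jaw 105.08 width 37.6 F [-0.2 -0.1 -1.1] t 39.95 q7 1.38 tilt x axis [ 0.071  0.014 -0.997]
10 rows; dyaw -0.1
[[[-0.1, 17.6, 5.0], np.float64(0.0), 32], [[-0.1, 17.6, 5.0], np.float64(0.0), 32], [[-0.1, 17.6, 5.0], np.float64(0.0), 32], [[-0.1, 17.6, 5.0], np.float64(0.0), 32], [[-0.1, 17.6, 5.0], np.float64(0.0), 32], [[-0.1, 17.6, 5.0], np.float64(0.0), 32], [[-0.1, 17.6, 5.0], np.float64(0.0), 32], [[-0.1, 17.6, 5.0], np.float64(0.0), 32], [[-0.1, 17.6, 5.0], np.float64(0.0), 32], [[-0.1, 17.6, 5.0], np.float64(0.0), 32]]
```

View pics/s27.png

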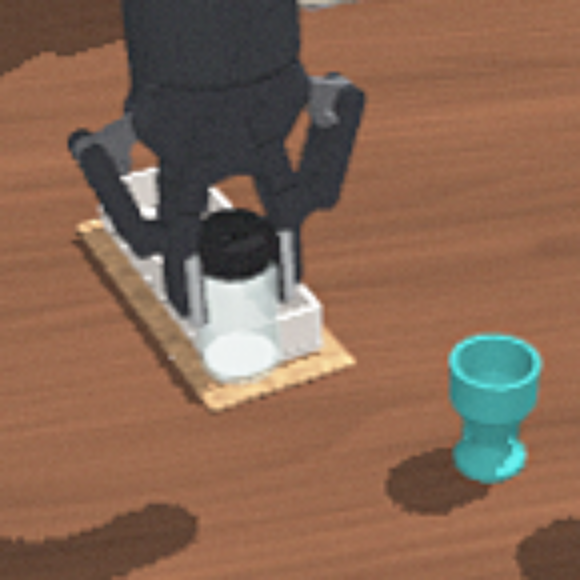

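Emit:
apply_moves:
  targets:
    - [[0, 8, 2], 0, 32]
    - [[0, 16, 5], 0, 32]
    - [[0, 22, 6], 0, 32]
    - [[0, 26, 8], 0, 32]
    - [[0, 26, 8], 0, 32]
    - [[0, 26, 8], 0, 32]
    - [[0, 22, 6], 0, 32]
    - [[0, 15, 4], 0, 32]
    - [[0, 8, 2], 0, 32]
    - [[0, 3, 0], 0, 32]

```text
clock: 41.25
eef_pos: [493.5, -112.9, 98.8]
tool_rot: [-1.533, 1.511, 0.301]
force: [0.1, 0.6, -1.4]
width: 37.2
```

```bash
python3 -c "
from plan import *
print(status.read_state()['qpos'].round(3))
plan(504,-113.5,65,105,claw=32,step=20)
p,d=eyes.get_image('scene');cv2.imwrite('pics/s28.png',cv2.resize(p[100:245,170:315],None,fx=4,fy=4))"
```

```text
[ 0.685  0.727 -0.756  2.066  0.851  0.619  1.184]
now [ 493.5 -112.9   98.8] jaw 105.09 width 37.2 F [ 0.1  0.6 -1.4] t 41.25 q7 1.18 tilt x axis [ 0.057  0.018 -0.998]
2 rows; dyaw -0.1
[[[17.2, -4.0, -1.7], np.float64(0.0), 32], [[17.2, -4.0, -1.7], np.float64(0.0), 32]]
```

View pics/s28.png

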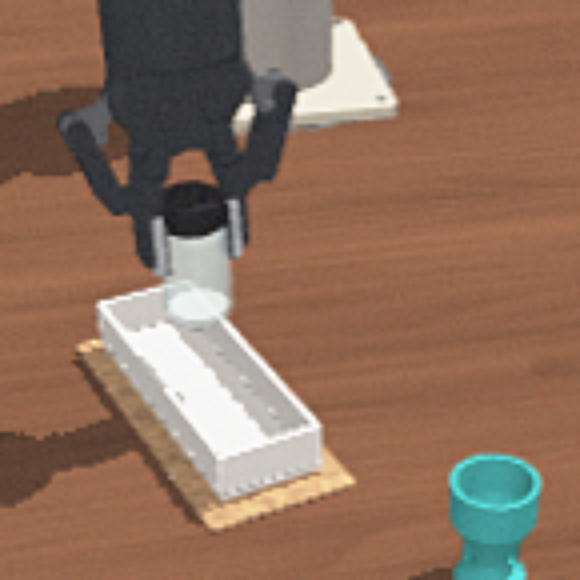

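Emit:
apply_moves:
  targets:
    - [[10, -3, -1], 0, 32]
    - [[15, -3, -1], 0, 32]
    - [[10, -2, -1], 0, 32]
    - [[4, -1, 0], 0, 32]
    - [[0, 0, 0], 0, 32]

```text
clock: 41.92
eef_pos: [507.6, -112.4, 56.7]
tool_rot: [-1.518, 1.511, 0.316]
force: [-0.0, 0.3, -0.5]
width: 37.3
```

```bash
python3 -c "
from plan import *
plan(504,-113.5,44,105,claw=32,step=20)
p,d=eyes.get_image('scene');cv2.imwrite('pics/s29.png',cv2.resize(p[120:240,170:290],None,fx=5,fy=5))"
```

```text
now [ 507.6 -112.4   56.7] jaw 105.08 width 37.3 F [-0.   0.3 -0.5] t 41.92 q7 1.11 tilt x axis [ 0.057  0.019 -0.998]
1 rows; dyaw -0.1
[[[12.4, 4.6, -0.1], np.float64(0.1), 32]]
```

View pics/s29.png

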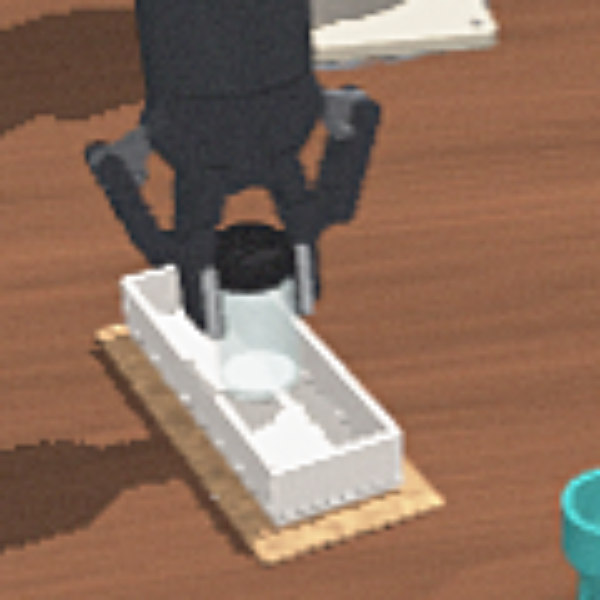

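Emit:
apply_moves:
  targets:
    - [[7, 3, 0], 0, 32]
    - [[4, 1, 0], 0, 32]
    - [[0, 0, 0], 0, 32]
    - [[0, 0, 0], 0, 32]

```text
clock: 42.48
eef_pos: [504.2, -113.6, 45.5]
tool_rot: [-1.532, 1.51, 0.302]
force: [0.5, -0.0, -0.2]
width: 37.6
```

```bash
python3 -c "
from plan import *
plan(504,-113.5,43,105,claw=32,step=20)"
```

```text
now [ 504.2 -113.6   45.5] jaw 105.06 width 37.6 F [ 0.5 -0.  -0.2] t 42.48 q7 1.09 tilt x axis [ 0.058  0.018 -0.998]
1 rows; dyaw -0.1
[[[2.5, 0.4, 0.2], np.float64(0.1), 32]]
```

Emit:
apply_moves:
  targets:
    - [[2.5, 0, 0], 0, 32]
    - [[0, 0, 0], 0, 32]

```text
clock: 42.72
eef_pos: [504.7, -113.6, 43.3]
tool_rot: [-1.54, 1.509, 0.293]
force: [-1.2, 0.4, 0.1]
width: 37.4
```

Emit:
apply_moves:
  targets:
    - [[1.2, 0, 0], 0, 32]

```text
clock: 42.85
eef_pos: [504.8, -113.6, 43.1]
tool_rot: [-1.559, 1.509, 0.275]
force: [-6.4, 0.3, 22.0]
width: 37.8
```

Emit:
apply_moves:
  targets:
    - [[0, 0, 0], 0, 36]
    - [[0, 0, 0], 0, 50]
    - [[0, 0, 0], 0, 70]
    - [[0, 0, 0], 0, 80]
    - [[-5, 0, 0], 0, 80]
    - [[-15, 0, 0], 0, 80]
    - [[-30, 0, 0], 0, 80]
    - [[-35, 0, 0], 0, 80]
    - [[-25, 0, 0], 0, 85]
    - [[-8, 0, 0], 0, 85]

```text
clock: 44.1
eef_pos: [497.5, -114.9, 167.8]
tool_rot: [-1.556, 1.508, 0.279]
force: [0.2, 0.4, -0.5]
width: 84.7
```

```bash
python3 -c "
from plan import *
print(status.read_state()['qpos'].round(3))
plan(679,134.5,150,105,claw=85,step=35)
p,d=eyes.get_image('scene');cv2.imwrite('pics/s30.png',cv2.resize(p[120:270,170:370],None,fx=4,fy=4))"
```

```text
[ 0.773  0.64  -0.882  2.003  0.701  0.761  1.317]
now [ 497.5 -114.9  167.8] jaw 105.16 width 84.7 F [ 0.2  0.4 -0.5] t 44.1 q7 1.32 tilt x axis [ 0.06   0.017 -0.998]
9 rows; dyaw -0.2
[[[3.7, -26.5, 21.5], np.float64(0.0), 85], [[3.7, -26.5, 21.5], np.float64(0.0), 85], [[3.7, -26.5, 21.5], np.float64(0.0), 85], [[3.7, -26.5, 21.5], np.float64(0.0), 85], [[3.7, -26.5, 21.5], np.float64(0.0), 85], [[3.7, -26.5, 21.5], np.float64(0.0), 85], [[3.7, -26.5, 21.5], np.float64(0.0), 85], [[3.7, -26.5, 21.5], np.float64(0.0), 85], [[3.7, -26.5, 21.5], np.float64(0.0), 85]]
```

View pics/s30.png

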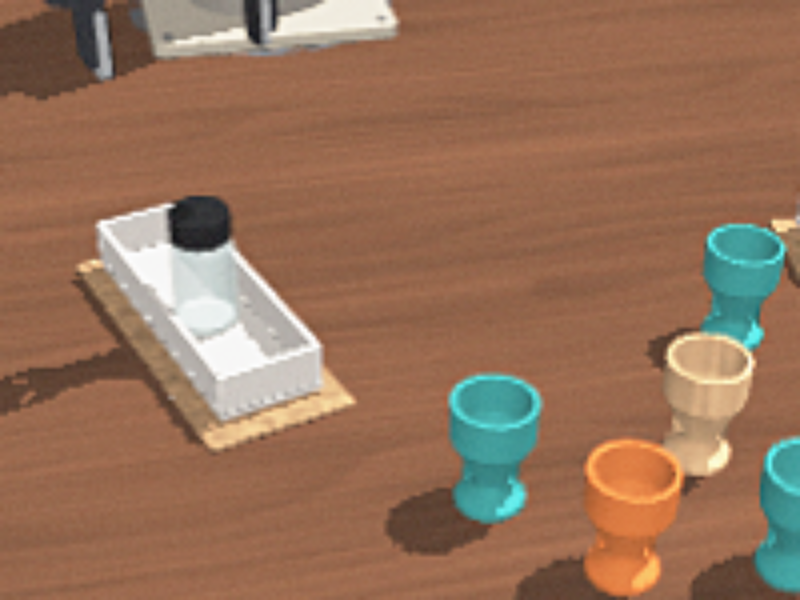

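Emit:
apply_moves:
  targets:
    - [[0, -15, 12], 0, 85]
    - [[0, -25, 20], 0, 85]
    - [[0, -32, 26], 0, 85]
    - [[3, -34, 28], 0, 85]
    - [[3, -34, 28], 0, 85]
    - [[3, -34, 28], 0, 85]
    - [[3, -30, 24], 0, 85]
    - [[3, -20, 17], 0, 85]
    - [[0, -10, 8], 0, 85]
    - [[0, -3, 3], 0, 85]

```text
clock: 45.4
eef_pos: [675.9, 137.6, 156.5]
tool_rot: [-1.583, 1.525, 0.249]
force: [-0.6, 0.4, 0.9]
width: 85.0
```

```bash
python3 -c "
from plan import *
print(status.read_state()['qpos'].round(3))
plan(679,134.5,90,105,claw=85,step=20)"
```

```text
[ 0.178  0.861 -0.793  1.502  0.694  1.024  1.047]
now [675.9 137.6 156.5] jaw 104.97 width 85.0 F [-0.6  0.4  0.9] t 45.4 q7 1.05 tilt x axis [ 0.044  0.011 -0.999]
4 rows; dyaw 0.0
[[[16.6, 0.2, -0.9], np.float64(-0.0), 85], [[16.6, 0.2, -0.9], np.float64(-0.0), 85], [[16.6, 0.2, -0.9], np.float64(-0.0), 85], [[16.6, 0.2, -0.9], np.float64(-0.0), 85]]
```

Tilt is shrinking; lower in two stages.

Emit:
apply_moves:
  targets:
    - [[10, 0, -1], 0, 85]
    - [[18, 0, -1], 0, 85]
    - [[18, 0, -1], 0, 85]
    - [[12, 0, 0], 0, 85]
    - [[5, 0, 0], 0, 85]
    - [[0, 0, 0], 0, 85]

```text
clock: 46.15
eef_pos: [677.9, 129.9, 87.2]
tool_rot: [-1.656, 1.53, 0.172]
force: [-0.3, 0.5, 0.6]
width: 85.2
```

```bash
python3 -c "
from plan import *
plan(679.5,134.5,33,105,claw=85,step=20)
p,d=eyes.get_image('scene');cv2.imwrite('pics/s31.png',cv2.resize(p[130:270,280:420],None,fx=4.5,fy=4.5))"
```

```text
now [677.9 129.9  87.2] jaw 104.75 width 85.2 F [-0.3  0.5  0.6] t 46.15 q7 1.0 tilt x axis [ 0.04   0.007 -0.999]
3 rows; dyaw 0.2
[[[18.1, -0.2, 1.4], np.float64(-0.1), 85], [[18.1, -0.2, 1.4], np.float64(-0.1), 85], [[18.1, -0.2, 1.4], np.float64(-0.1), 85]]
```

View pics/s31.png

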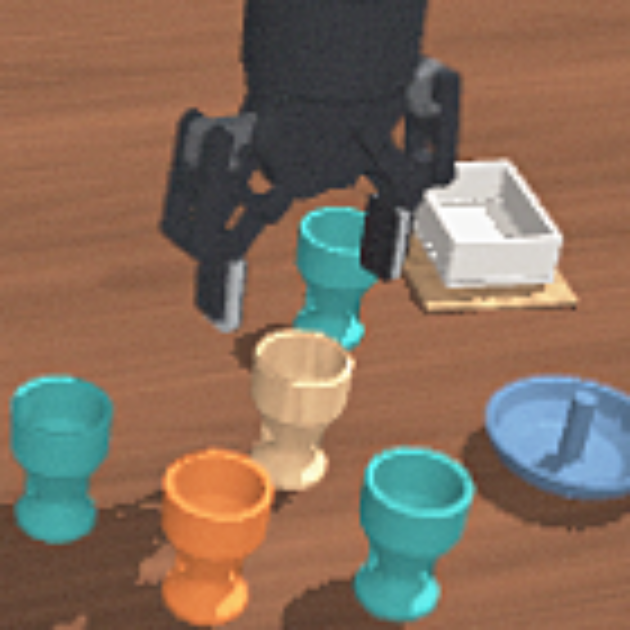

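Emit:
apply_moves:
  targets:
    - [[10, 0, 2], -0.1, 85]
    - [[16, -1, 2], 0, 85]
    - [[14, 0, 1], 0, 85]
    - [[10, 0, 0], 0, 85]
    - [[3, 0, 0], 0, 85]
    - [[0, 0, 0], 0, 85]

```text
clock: 46.95
eef_pos: [680.3, 136.6, 31.3]
tool_rot: [-1.648, 1.528, 0.183]
force: [-0.2, 0.8, -0.8]
width: 84.5
```

```bash
python3 -c "
from plan import *
plan(679.5,134.5,33,105,claw=85,step=20)
p,d=eyes.get_image('scene');cv2.imwrite('pics/s32.png',cv2.resize(p[130:270,280:420],None,fx=4.5,fy=4.5))"
```

```text
now [680.3 136.6  31.3] jaw 104.9 width 84.5 F [-0.2  0.8 -0.8] t 46.95 q7 0.96 tilt x axis [ 0.042  0.008 -0.999]
1 rows; dyaw 0.1
[[[-1.8, 1.2, -1.9], np.float64(-0.1), 85]]
```

View pics/s32.png

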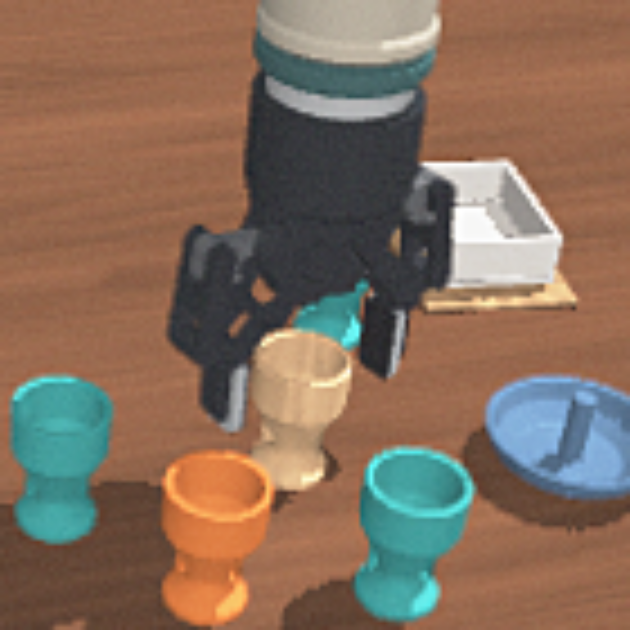

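Emit:
apply_moves:
  targets:
    - [[-2, 1, -4], 0, 85]
    - [[0, 0, 0], 0, 70]
    - [[0, 0, 0], 0, 55]
    - [[0, 0, 0], 0, 40]
    - [[0, 0, 0], 0, 40]
    - [[0, 0, 0], 0, 40]
    - [[0, 0, 0], 0, 40]

```text
clock: 47.88
eef_pos: [681.5, 132.4, 35.4]
tool_rot: [-1.643, 1.525, 0.188]
force: [-0.2, -0.6, 0.0]
width: 43.8
```

```bash
python3 -c "
from plan import *
plan(679.5,134.5,33,105,claw=85,step=20)
p,d=eyes.get_image('scene');cv2.imwrite('pics/s33.png',cv2.resize(p[130:270,280:420],None,fx=4.5,fy=4.5))"
```

```text
now [681.5 132.4  35.4] jaw 104.88 width 43.8 F [-0.2 -0.6  0. ] t 47.88 q7 0.96 tilt x axis [ 0.045  0.008 -0.999]
1 rows; dyaw 0.1
[[[2.4, 1.5, 2.5], np.float64(-0.1), 85]]
```

View pics/s33.png

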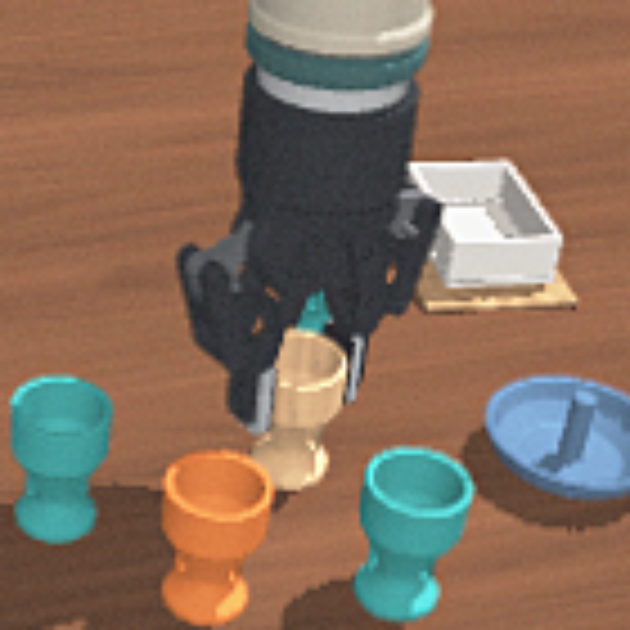

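Emit:
apply_moves:
  targets:
    - [[-5, 0, 0], 0, 40]
    - [[-15, 0, 0], 0, 40]
    - [[-25, 0, 0], 0, 40]
    - [[-25, 0, 0], 0, 40]
    - [[-20, 0, 0], 0, 40]
    - [[-10, 0, 0], 0, 40]
    - [[-3, 0, 0], 0, 40]
    - [[0, 0, 0], 0, 40]

```text
clock: 48.92
eef_pos: [677.1, 131.9, 147.8]
tool_rot: [-1.644, 1.522, 0.187]
force: [0.6, 0.3, -0.4]
width: 43.5
```

```bash
python3 -c "
from plan import *
print(status.read_state()['qpos'].round(3))
plan(521,318,140,105,claw=40,step=20)
p,d=eyes.get_image('scene');cv2.imwrite('pics/s34.png',cv2.resize(p[100:270,280:450],None,fx=4,fy=4))"
```

```text
[ 0.183  0.869 -0.786  1.512  0.705  1.006  1.043]
now [677.1 131.9 147.8] jaw 104.89 width 43.5 F [ 0.6  0.3 -0.4] t 48.92 q7 1.04 tilt x axis [ 0.048  0.009 -0.999]
13 rows; dyaw 0.1
[[[0.2, 7.9, 16.9], np.float64(-0.0), 40], [[0.2, 7.9, 16.9], np.float64(-0.0), 40], [[0.2, 7.9, 16.9], np.float64(-0.0), 40], [[0.2, 7.9, 16.9], np.float64(-0.0), 40], [[0.2, 7.9, 16.9], np.float64(-0.0), 40], [[0.2, 7.9, 16.9], np.float64(-0.0), 40], [[0.2, 7.9, 16.9], np.float64(-0.0), 40], [[0.2, 7.9, 16.9], np.float64(-0.0), 40], [[0.2, 7.9, 16.9], np.float64(-0.0), 40], [[0.2, 7.9, 16.9], np.float64(-0.0), 40]]
[[[0.2, 7.9, 16.9], np.float64(-0.0), 40], [[0.2, 7.9, 16.9], np.float64(-0.0), 40], [[0.2, 7.9, 16.9], np.float64(-0.0), 40]]
```

View pics/s34.png

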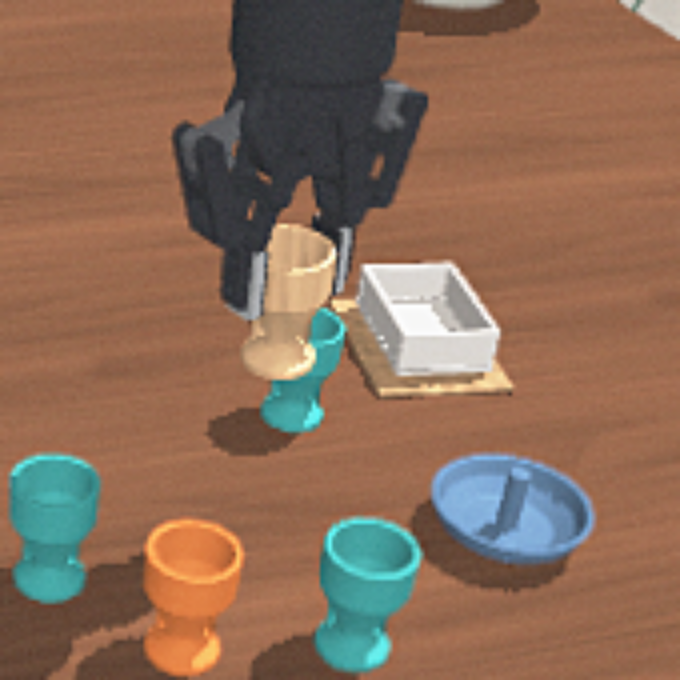

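Emit:
apply_moves:
  targets:
    - [[0, 4, 8], 0, 40]
    - [[0, 8, 17], 0, 40]
    - [[0, 12, 26], 0, 40]
    - [[0, 14, 30], 0, 40]
    - [[0, 14, 30], 0, 40]
    - [[0, 14, 30], 0, 40]
    - [[0, 12, 26], 0, 40]
    - [[0, 10, 20], 0, 40]
    - [[0, 6, 12], 0, 40]
    - [[0, 2, 5], 0, 40]

```text
clock: 50.22
eef_pos: [514.3, 317.4, 138.6]
tool_rot: [-1.539, 1.533, 0.302]
force: [0.5, -0.7, -0.3]
width: 43.9
```

```bash
python3 -c "
from plan import *
print(status.read_state()['qpos'].round(3))
plan(520.5,318,80,105,claw=40,step=20)
p,d=eyes.get_image('scene');cv2.imwrite('pics/s35.png',cv2.resize(p[70:240,310:480],None,fx=4,fy=4))"
```

```text
[-0.147  0.773 -0.765  1.76   0.711  0.867  0.603]
now [514.3 317.4 138.6] jaw 105.49 width 43.9 F [ 0.5 -0.7 -0.3] t 50.23 q7 0.6 tilt x axis [ 0.036  0.011 -0.999]
3 rows; dyaw -0.5
[[[19.6, -1.3, -0.4], np.float64(0.2), 40], [[19.6, -1.3, -0.4], np.float64(0.2), 40], [[19.6, -1.3, -0.4], np.float64(0.2), 40]]
```

View pics/s35.png

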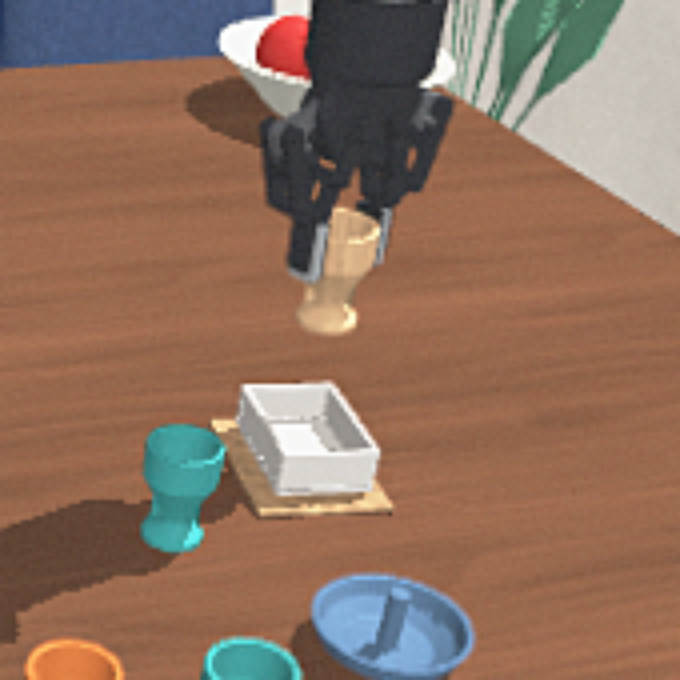

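```bash
python3 -c "
from plan import *
a=proj('scene',[[512.8,317.6,103],[512.8,317.6,169]]);print((a-[310,70])*4)
a=proj('scene',[[678,134,0],[678,134,66]]);print((a-[280,130])*4.5)
a=proj('scene',[[674,133,112],[674,133,178]]);print((a-[280,100])*4)"
```

```text
[[318.94414189 322.36414661]
 [338.52803946 225.4623223 ]]
[[280.88022987 463.84223758]
 [297.53648963 355.929225  ]]
[[270.69448149 360.19293361]
 [287.33058556 248.07416283]]
```

```bash
python3 -c "
from plan import *
p,d=eyes.get_image('scene');P=cloud('scene',d)
hsv=cv2.cvtColor(p,cv2.COLOR_BGR2HSV);m=cv2.inRange(hsv,(12,50,120),(26,170,255))>0
q=P[m&(d>0)];q=q[(q[:,2]>85)&(abs(q[:,0]-515)<80)&(abs(q[:,1]-318)<80)]
for lo in range(95,185,10):
  k=q[(q[:,2]>=lo)&(q[:,2]<lo+10)]
  if len(k)>4:print(lo,len(k),k.mean(0).round(1),np.percentile(k[:,1],[5,95]).round(1),np.percentile(k[:,0],[5,95]).round(1))
ys,xs=np.nonzero(m[110:160,370:420]);print(xs.min()+370,xs.max()+370,ys.min()+110,ys.max()+110)
cv2.imwrite('pics/s36.png',cv2.resize(p[105:165,370:430],None,fx=9,fy=9,interpolation=cv2.INTER_CUBIC))"
```

```text
105 75 [519.  314.1 110.9] [302.4 333.1] [503.  529.3]
115 46 [513.7 319.3 119. ] [310.4 334.8] [498.6 520.9]
125 22 [519.1 313.8 129.7] [306.2 326.7] [509.1 526.6]
135 28 [529.1 313.5 139.9] [304.7 325.1] [522.9 533.4]
145 49 [529.7 316.9 150.7] [303.9 332.5] [497.  537.2]
155 78 [519.9 322.  160.2] [302.7 337.7] [495. 538.]
165 68 [517.6 324.9 168.7] [304.8 338.2] [494.3 537.6]
370 419 111 159
```

View pics/s36.png

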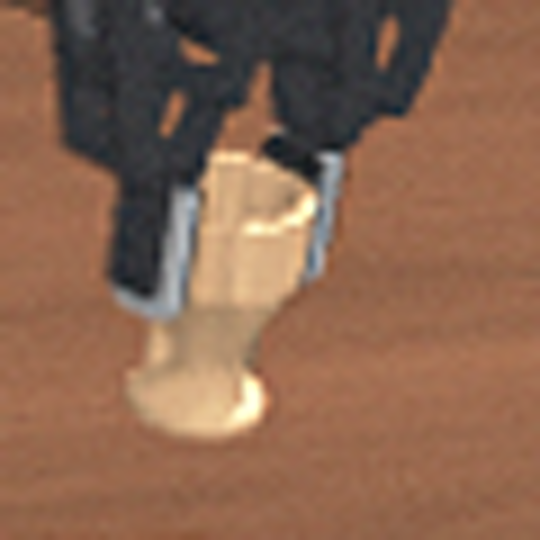

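Emit:
apply_moves:
  targets:
    - [[10, -1, 0], 0, 40]
    - [[20, -2, 0], 0, 40]
    - [[20, -2, 0], 0, 40]
    - [[12, -1, 0], 0, 40]
    - [[5, 0, 0], 0, 40]
    - [[0, 0, 0], 0, 40]

```text
clock: 51.08
eef_pos: [525.5, 315.5, 64.8]
tool_rot: [-1.614, 1.536, 0.22]
force: [0.5, 0.9, -0.8]
width: 44.1
```

```bash
python3 -c "
from plan import *
plan(520.5,318,48,105,claw=40,step=20)
p,d=eyes.get_image('scene');cv2.imwrite('pics/s37.png',cv2.resize(p[110:230,330:450],None,fx=5,fy=5))"
```

```text
now [525.5 315.5  64.8] jaw 105.12 width 44.1 F [ 0.5  0.9 -0.8] t 51.08 q7 0.54 tilt x axis [ 0.034  0.008 -0.999]
1 rows; dyaw -0.1
[[[16.6, 4.7, 3.7], np.float64(0.1), 40]]
```

View pics/s37.png

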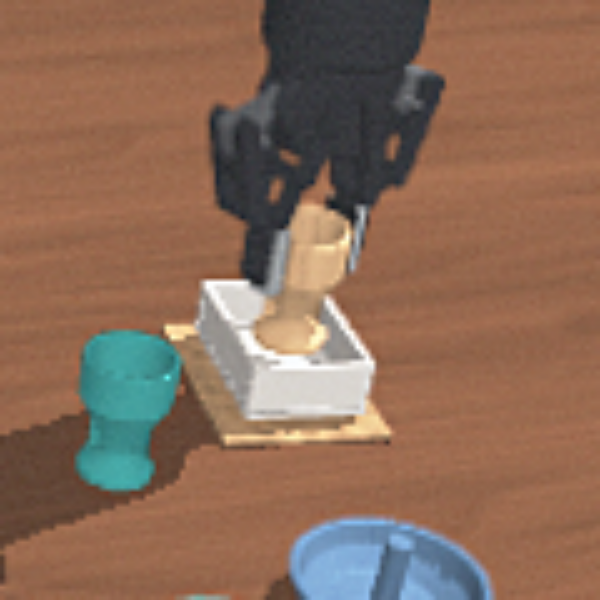

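Emit:
apply_moves:
  targets:
    - [[3, 3, 3], 0, 40]
    - [[8, 2, 1], 0, 40]
    - [[4, 0, 0], 0, 40]
    - [[0, 0, 0], 0, 40]
    - [[0, 0, 0], 0, 40]

```text
clock: 51.75
eef_pos: [520.3, 319.5, 50.4]
tool_rot: [-1.581, 1.533, 0.255]
force: [-0.2, -0.4, 0.3]
width: 43.7
```

```bash
python3 -c "
from plan import *
plan(520.5,318,46,105,claw=40,step=20)
p,d=eyes.get_image('scene');cv2.imwrite('pics/s38.png',cv2.resize(p[110:230,330:450],None,fx=5,fy=5))"
```

```text
now [520.3 319.5  50.4] jaw 105.16 width 43.7 F [-0.2 -0.4  0.3] t 51.75 q7 0.5 tilt x axis [ 0.037  0.01  -0.999]
1 rows; dyaw -0.2
[[[4.4, 0.4, -1.5], np.float64(0.2), 40]]
```

View pics/s38.png

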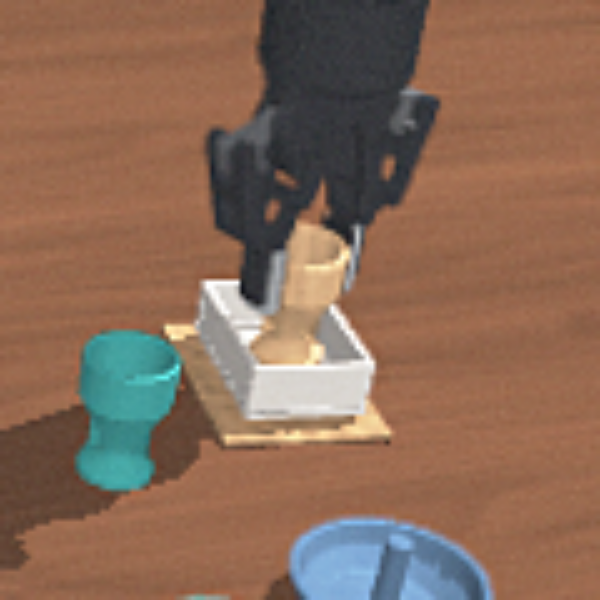

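```bash
python3 -c "
from plan import *
g=lambda q:(np.array(q,float)-2)/5+[330,110]
print(toplane('scene',[g((287,348))],16),'rim right',toplane('scene',[g((348,253))],81))
p,d=eyes.get_image('top');cv2.imwrite('pics/t38.png',cv2.resize(p[200:280,140:260],None,fx=6,fy=6))"
```

```text
[[511.20691124 328.18495604  16.        ]] rim right [[527.9494158  341.02342629  81.        ]]
```

View pics/t38.png

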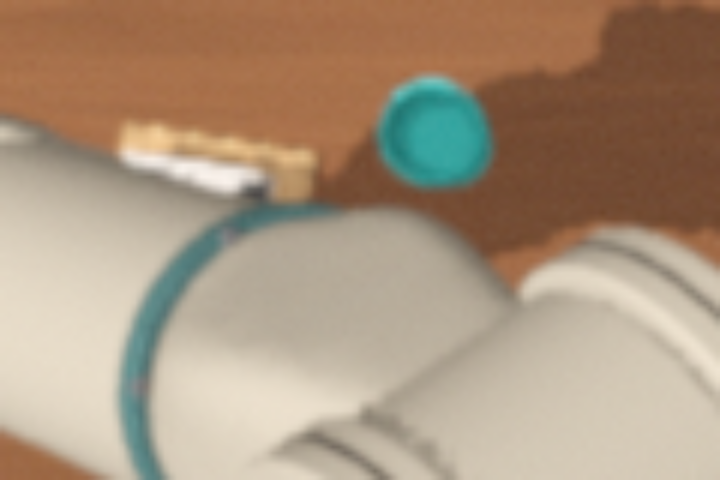

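```bash
python3 -c "
from plan import *
t=np.linspace(0,2*np.pi,60)
for c,z in (((518.9,319),15),((518.9,319),18)):
  a=(proj('scene',np.c_[c[0]+19*np.cos(t),c[1]+19*np.sin(t),0*t+z])-[330,110])*5+2;print('foot exp u',a[:,0].min(),a[:,0].max(),'v',a[:,1].min(),a[:,1].max())
a=(proj('scene',np.c_[519+23.5*np.cos(t),319+23.5*np.sin(t),0*t+81])-[330,110])*5+2;print('rim exp',a.min(0),a.max(0))
"
```

```text
foot exp u 241.6733347018244 314.27734835257365 v 340.307587569887 378.17039839692166
foot exp u 242.6288952584896 315.35756818786706 v 335.5121225941637 373.29115337229024
rim exp [254.50398494 227.13097455] [347.80818044 271.43430901]
```

Emit:
apply_moves:
  targets:
    - [[0, 0, -5], 0, 40]
    - [[0, 0, 0], 0, 40]
    - [[0, 0, 0], 0, 40]

```text
clock: 52.22
eef_pos: [522.1, 314.0, 50.7]
tool_rot: [-1.584, 1.532, 0.251]
force: [-0.9, -0.9, -0.2]
width: 44.3
```

```bash
python3 -c "
from plan import *
plan(520.5,315,46,105,claw=40,step=20)"
```

```text
now [522.1 314.   50.7] jaw 105.11 width 44.3 F [-0.9 -0.9 -0.2] t 52.23 q7 0.51 tilt x axis [ 0.037  0.01  -0.999]
1 rows; dyaw -0.1
[[[4.6, 1.5, 1.4], np.float64(0.1), 40]]
```

Emit:
apply_moves:
  targets:
    - [[4, 1, 1], 0, 40]
    - [[0, 0, 0], 0, 40]

```text
clock: 52.48
eef_pos: [521.2, 314.9, 46.6]
tool_rot: [-1.578, 1.532, 0.257]
force: [1.3, 0.5, -0.1]
width: 43.9
```

```bash
python3 -c "
from plan import *
plan(520.5,315,46,105,claw=40,step=20)
p,d=eyes.get_image('scene');cv2.imwrite('pics/s39.png',cv2.resize(p[130:210,350:430],None,fx=8,fy=8))"
```

```text
now [521.2 314.9  46.6] jaw 105.11 width 43.9 F [ 1.3  0.5 -0.1] t 52.48 q7 0.5 tilt x axis [ 0.038  0.01  -0.999]
1 rows; dyaw -0.1
[[[0.6, 0.6, 0.3], np.float64(0.1), 40]]
```

View pics/s39.png

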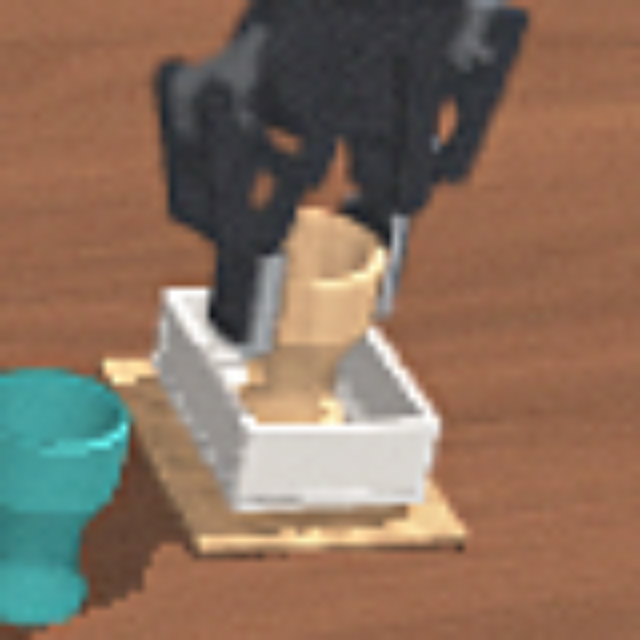

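Emit:
apply_moves:
  targets:
    - [[2, 0, 0], 0, 40]

```text
clock: 52.65
eef_pos: [521.8, 315.4, 46.0]
tool_rot: [-1.585, 1.53, 0.249]
force: [-3.7, -2.4, 22.0]
width: 44.0
```

Emit:
apply_moves:
  targets:
    - [[0, 0, 0], 0, 43]
    - [[0, 0, 0], 0, 48]
    - [[0, 0, 0], 0, 55]
    - [[0, 0, 0], 0, 65]
    - [[0, 0, 0], 0, 80]
    - [[0, 0, 0], 0, 80]

```text
clock: 53.4
eef_pos: [521.5, 315.5, 45.9]
tool_rot: [-1.587, 1.53, 0.248]
force: [0.2, -0.1, -0.4]
width: 80.1
```

```bash
python3 -c "
from plan import *
plan(520.5,315,46,105,claw=40,step=20)
p,d=eyes.get_image('scene');cv2.imwrite('pics/s40.png',cv2.resize(p[130:210,350:430],None,fx=8,fy=8))"
```

```text
now [521.5 315.5  45.9] jaw 105.12 width 80.1 F [ 0.2 -0.1 -0.4] t 53.4 q7 0.5 tilt x axis [ 0.039  0.01  -0.999]
1 rows; dyaw -0.1
[[[-0.1, 1.0, -0.2], np.float64(0.1), 40]]
```

View pics/s40.png

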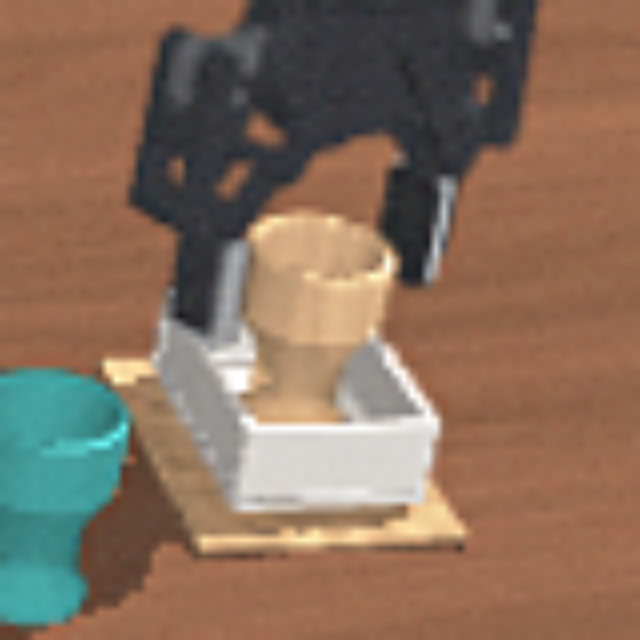

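Upright inside the tray. Retreat upward and clear the view.

Emit:
apply_moves:
  targets:
    - [[-5, 0, 0], 0, 85]
    - [[-15, 0, 0], 0, 85]
    - [[-30, 0, 0], 0, 85]
    - [[-35, 0, 0], 0, 85]
    - [[-35, 0, 0], 0, 85]
    - [[-35, 0, 0], 0, 85]
    - [[-30, 10, 10], 0, 85]
    - [[-10, 10, 40], 0, 85]
    - [[0, 20, 50], 0, 85]
    - [[0, 20, 50], 0, 85]

```text
clock: 54.7
eef_pos: [418.4, 442.6, 254.1]
tool_rot: [-1.563, 1.522, 0.263]
force: [-0.4, 0.8, -0.7]
width: 84.8
```

Emit:
apply_moves:
  targets:
    - [[0, 20, 50], 0, 85]
    - [[0, 20, 50], 0, 85]
    - [[0, 20, 50], 0, 85]
    - [[0, 10, 25], 0, 85]
    - [[0, 0, 0], 0, 85]

```text
clock: 55.32
eef_pos: [296.1, 602.6, 257.6]
tool_rot: [-1.417, 1.52, 0.417]
force: [0.1, -0.3, 0.3]
width: 85.3
```

```bash
python3 -c "
from plan import *
s=status.read_state();print(s['eef_pos'],s['qpos'].round(2),s['clock'])
for n in('scene','top'):
  p,d=eyes.get_image(n);np.savez(n+'F.npz',p=p,d=d)
  cv2.imwrite(f'pics/{n}F.png',cv2.resize(p[120:300,70:450] if n=='scene' else p[140:310,140:450],None,fx=2.1 if n=='scene' else 2.55,fy=2.1 if n=='scene' else 2.55,interpolation=cv2.INTER_CUBIC))"
```

```text
[296.09086667 602.56124579 257.64209149] [-0.74  0.73 -0.8   1.45  0.59  1.18  0.2 ] 55.325
```

View pics/sceneF.png

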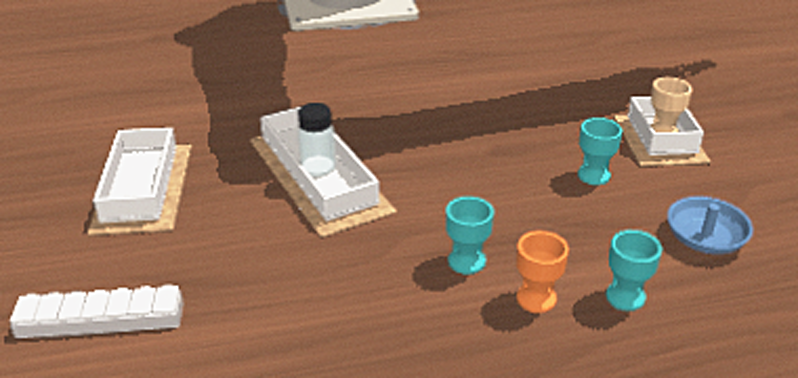

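View pics/topF.png

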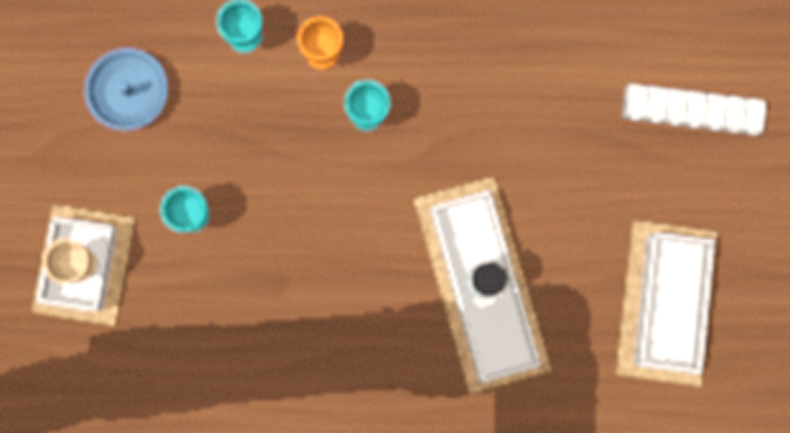

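```bash
cat > chk.py <<'E'
from h import *
p=np.load("topF.npz")['p']; s=np.load("sceneF.npz")['p']
for nm,(cx,cy),L,a0 in (("long",(502.5,-113),190,16.2),("mid",(484.5,-312),140,-7.4),("short",(519,318),90,-8.8)):
  for n,pp in(("top",p),("scene",s)):
    a=np.radians(a0);ex=np.array([np.cos(a),np.sin(a)]);ey=np.array([-ex[1],ex[0]]);lines=[]
    for ax,other,H,Hs in((ex,ey,L/2,32),(ey,ex,32,L/2)):
      for sg in(1,-1):
        pts=[]
        for t in np.linspace(-Hs+6,Hs-6,31):
            r=np.arange(-2,11,.5);Q=np.array([cx,cy])+other*t+np.outer((H+r-1)*sg,ax)
            uv=proj(n,np.c_[Q,np.full(len(Q),37.)]).astype(np.float32)
            v=cv2.remap(pp[...,0].astype(np.float32),uv[None,:,0],uv[None,:,1],cv2.INTER_LINEAR)[0]
            # search all steepest drop
            r2=np.arange(-7,8,.5);Q=np.array([cx,cy])+other*t+np.outer((H+r2)*sg,ax)
            uv=proj(n,np.c_[Q,np.full(len(Q),37.)]).astype(np.float32)
            v=cv2.GaussianBlur(cv2.remap(pp[...,0].astype(np.float32),uv[None,:,0],uv[None,:,1],cv2.INTER_CUBIC),(7,1),1.5)[0]
            g=np.diff(v);i=g.argmin()
            if g[i]<-6:pts.append((t,r2[i]+.25))
        pts=np.array(pts)
        if len(pts)<8: lines.append(None);continue
        k,b=np.polyfit(pts[:,0],pts[:,1],1);res=pts[:,1]-k*pts[:,0]-b;o=abs(res)<2;k,b=np.polyfit(pts[o,0],pts[o,1],1)
        ang=np.degrees(np.arctan(k))*sg*(-1 if ax is ex else 1)
        lines.append((round(b,1),round(ang,2),len(pts),round(res.std(),1)))
    print(nm,n,"+end,-end,+side,-side (excess, dang)",lines)
E
python3 chk.py; python3 -c "
from h import *
p=np.load('topF.npz')['p'];o=np.hstack([cv2.resize(p[218:300,380:425],None,fx=7,fy=7,interpolation=cv2.INTER_CUBIC),cv2.resize(p[218:300,150:196],None,fx=7,fy=7,interpolation=cv2.INTER_CUBIC)]);cv2.imwrite('pics/tz.png',o)"
```

```text
long top +end,-end,+side,-side (excess, dang) [(np.float64(-2.2), np.float64(0.11), 31, np.float64(0.3)), (np.float64(4.7), np.float64(0.01), 31, np.float64(0.3)), (np.float64(2.1), np.float64(0.34), 31, np.float64(0.5)), (np.float64(0.7), np.float64(-0.04), 31, np.float64(0.4))]
long scene +end,-end,+side,-side (excess, dang) [(np.float64(-1.3), np.float64(-0.27), 31, np.float64(0.4)), (np.float64(2.4), np.float64(0.52), 28, np.float64(0.6)), (np.float64(1.2), np.float64(-0.18), 22, np.float64(0.8)), (np.float64(1.3), np.float64(1.31), 17, np.float64(2.0))]
mid top +end,-end,+side,-side (excess, dang) [(np.float64(0.0), np.float64(0.63), 31, np.float64(0.4)), (np.float64(2.2), np.float64(0.63), 31, np.float64(0.4)), (np.float64(-2.4), np.float64(0.65), 17, np.float64(0.4)), (np.float64(5.1), np.float64(0.44), 31, np.float64(0.4))]
mid scene +end,-end,+side,-side (excess, dang) [(np.float64(1.3), np.float64(1.66), 21, np.float64(0.9)), (np.float64(1.0), np.float64(-2.39), 31, np.float64(0.9)), (np.float64(-1.5), np.float64(-0.34), 31, np.float64(1.8)), (np.float64(3.2), np.float64(0.48), 31, np.float64(0.5))]
short top +end,-end,+side,-side (excess, dang) [(np.float64(-0.5), np.float64(1.28), 31, np.float64(0.3)), (np.float64(3.4), np.float64(0.77), 31, np.float64(0.3)), (np.float64(3.3), np.float64(0.4), 31, np.float64(0.5)), (np.float64(-0.4), np.float64(0.87), 27, np.float64(0.4))]
short scene +end,-end,+side,-side (excess, dang) [(np.float64(0.9), np.float64(-3.07), 23, np.float64(0.2)), (np.float64(2.7), np.float64(1.36), 15, np.float64(0.5)), (np.float64(2.7), np.float64(-0.54), 25, np.float64(0.9)), (np.float64(-2.0), np.float64(1.47), 28, np.float64(1.0))]
```

View pics/tz.png

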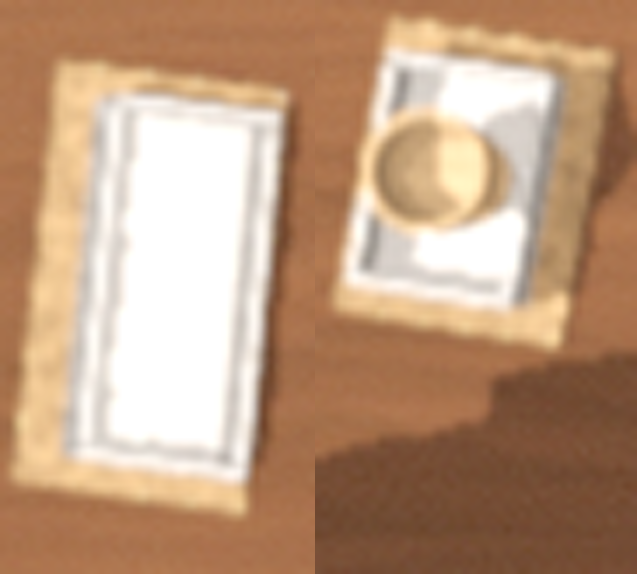

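```bash
python3 -c "
from h import *
a=np.load('top0.npz')['p'];b=np.load('topF.npz')['p']
for nm,(x0,y0,x1,y1) in dict(pill=(380,168,445,198),dish=(168,155,212,195),teal1=(222,136,248,163),orange=(254,143,280,170),teal2=(272,168,298,194),teal3=(200,210,224,234)).items(): print(nm,np.abs(a[y0:y1,x0:x1].astype(int)-b[y0:y1,x0:x1]).mean().round(1))
print(ctrl.finish_job())"
```

```text
pill 2.1
dish 2.7
teal1 2.6
orange 2.6
teal2 2.6
teal3 2.6
the job is handed in; nothing more can be done
None
```

I took the stack apart, set each tray on its own mat, and handed the job in at about 55 s. The spice jar stands upright in the long tray, the pale-wood egg cup stands upright in the short one, and the middle tray is empty.

**Tray fit (last checks, both cameras):**

| Tray | Offset from mat centre | Yaw error |
|---|---|---|
| Long | about 3 mm along its length | about 0.5° |
| Middle | 2–3 mm sideways | about 0.6° |
| Short | about 2 mm sideways and 1 mm along | about 1° |

The yaw errors come from the top view. The scene-camera edge fits were noisier, with some edges off by up to 3°. The calibration itself is only good to about 2 mm, so I left these small offsets alone.

**Bystanders:** The pill organizer, the ring dish and the look-alike cups match their first picture to within camera noise.

**Problems along the way:**
- **Tool tilt:** The tool drifted up to about 5° off vertical because of how the moves add up. At one point this brought joint 6 to 0.233 against its 0.23 limit and joint 4 to 2.466 against 2.47. Neither reading passed its limit.
- **Middle tray contact:** The wrist force reached about 59 N as the middle tray seated on its mat. That is below the 120 N wrist limit. It was pressed through the gripped tray, not by the gripper's body.
- **Egg cup:** It leaned a few degrees in the grip and settled upright when released.

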